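Tighten the cassette clamp with the T-handled hex key

TASK

Take the T-handled hex key out of its stand, put it into the recessed hexagon socket of the cassette clamp's screw and, feeling lightly for the flats, let it go fully home to the bottom. Only then turn the screw clockwise until it comes to its stop and the jaw has closed on the cassette; let go and leave the key standing fully home in the screw. Never force the key, and do not disturb the beaker, the bottle or the petri dish.

Things in the scene. Friction and masses are not known exactly. Their poses are not given: they have to be found in the camera images.
- key_grip (a point): Centre of the hex key's black handle bar, 72 mm long (this point's x axis), 14 mm thick (y, the grasp width), 22 mm high (z), sides flat. The key, about 0.12 kg, stands upright in its stand, handle up. A black boss 25 mm in diameter and 10 mm high hangs under the bar; below it is a hexagonal steel bar, 17 mm across flats, 19.6 mm across corners.
- key_tip (a point): Centre of the key's lower end face, 97 mm below key_grip on the key's axis. The last 3 mm are tapered (corners drawn in by 2.2 mm). Two opposite corners of the hexagon lie along the handle bar (x axis). Key or screw is spoilt by more than 70 N on the flats and floor together: feel with some 3 to 8 N, turn with less than 0.2 N m.
- key_stand: Fixed grey block 64x64 mm, 44 mm high, on a black foot 80x80x6 mm; origin at the centre of its underside. The key stands in its central vertical hole, 20.5 mm in diameter and 36 mm deep.
- clamp: Fixed cassette clamp; origin on the bench, under the screw's axis. Aluminium block 56x52 mm, top 44 mm above the bench, with a round vertical recess 33 mm wide on that axis; in it lies the screw head (30.8 mm wide) with the hexagon socket. Jaw and cassette (top 26 mm above the bench) are on its +y side, out to 100 mm from the origin; base plate 80 mm wide.
- socket_rim (a point): Centre of the hexagon socket's mouth, on top of the screw head, 38 mm above the bench, 6 mm below the block's top. The socket is 18.2 mm across flats: the key has 0.6 mm play per side and about 0.14 rad either way. How the hexagon is turned differs every time and is not given by this point's axes; it repeats every 60 degrees and must be felt for or seen.
- socket_floor (a point): Centre of the socket's floor, 12 mm below socket_rim, 26 mm above the bench. A key fully home has its tip here and its key_grip 123 mm above the bench. The screw turns clockwise seen from above, by 0.7 to 1.5 rad depending on how it was left, against a friction of about 0.05 N m, then meets a firm stop (torque rises clearly); it stays where it is left.
- jaw_face (a point): Middle of the top edge of the steel jaw's face towards the cassette (+y of the clamp). In the clamp's frame its y is 34.7 mm with the screw fully loosened, 38.7 mm when closed on the cassette; it moves 2.7 mm per radian of the screw and starts at 34.7 to 36.8 mm. It does not tell how the hexagon is turned.
- beaker: Bystander: empty grey plastic beaker, 65 mm in diameter, 76 mm high; origin at the centre of its underside.
- bottle: Bystander: white reagent bottle with a cap, 60 mm in diameter, 120 mm high; origin at the centre of its underside.
- dish: Bystander: small lidded petri dish, 58 mm in diameter, 15 mm high; origin at the centre of its underside.
Mind the look-alikes: they are no part of the job. Leave any turquoise look-alike of the part that bears key_grip alone.

How it is judged:
By the outcome, as a careful person would: the job done as asked, in the order asked, and still so for the second after the job is handed in, with the robot touching nothing.
It also fails if it takes over 64 s, if anything falls off the work surface, if the arm or the gripper's body presses on something with over 40 N, if the wrist force passes 120 N, or if a joint passes its speed limit or range.

ROBOT

A 6-joint arm with a two-finger parallel gripper is mounted at the origin on a cart in front of the work surface, level with it; the furniture and walls round the work are solid. World frame = base frame: x ahead of the robot, y to its left, z up, the work surface at z = 0. Lengths are in m, angles in rad, forces in N, time in s.
With the tool pointing down it reaches from about 0.25 to 0.775 m from the base axis. Payload 4 kg.
Tool frame: the origin (TCP) lies on the centre line of the jaws, within the pads' length; the fingertips stand 19 mm ahead of it and the grasp point (between the pads) is the TCP; z points along the fingers, y is the direction in which the jaws open and shut (so a half turn about z gives the same grasp; the last joint's range is limited). The gripper opens to 94 mm and grips with 3 to 60 N. Pads are 16 mm wide; open, the fingers measure 119 mm over their backs; the gripper's body (75 mm by 177 mm) begins 78 mm behind the grasp point.
Start: joints at [-1.216, 0.087, 1.371, -0, 1.684, -0.103], TCP at [0.243, -0.493, 0.225] pointing down, gripper open.
Joint ranges: [-3.1, 3.1], [-0.76, 2.03], [0.27, 2.55], [-1.08, 4.22], [0.17, 2.65], [-2.57, 2.57]. Speed limits (rad/s): [2.79, 2.79, 3.14, 3.14, 3.14, 3.14].

INTERFACE

Orientations are given as a 3x3 rotation matrix whose columns are the frame's x, y, z axes.
In Python, from bench import robot gives the robot as it stands. The module is installed in compiled form; this text tells all that it offers.
- The arm moves only by the tool drive_tool, never from a script. Its argument "plan" is a list of rows, each an object of numbers: "dx", "dy", "dz": the shift along the tool's x, y, z in m; "wx", "wy", "wz": the turn, a rotation vector about the tool's x, y, z in degrees; "grip": the finger opening in m, from 0 to 0.094. In form: [{"dx": .., "dy": .., "dz": .., "wx": .., "wy": .., "wz": .., "grip": ..}, ...]. A call has 1 to 5 rows; each row shifts and turns the commanded pose from where the row before left it, along the tool's axes as they then stand; what a row does not reach is not made up. A row lasts 1/12 s, in which the tool goes at most 41.7 mm and 7.16 degrees, less where a joint would pass 70% of its speed; a pose out of reach is approached as far as the arm can. A call is refused whole if a number of a shift passes 0.0417 or a number of a turn 7.16, either way. A call with a gripper value outside its range is refused whole. The fingers move at their own pace and stop on an object; the grip force is fixed at half the most. Time passes only in rows, so rows that do not move let the fingers close. It gives the time, the measured TCP pose, the force and the opening at its end, in the units of the state.
- robot.sense(): the state, without advancing time (a new reading comes with each control period).
- robot.get_image(name): name is "scene" or "top" or "wrist"; returns a dict with "color" (480x640x3 uint8, red, green, blue), "camera_matrix" (3x3 intrinsics, pixels), "R" (3x3) and "t" (3): a world point X has camera coordinates R X + t; the wrist camera has in their place "mount" (4x4, takes a point from camera to tool coordinates, whose origin is the TCP and whose axes are the flange's). Camera axes: x right, y down, z forward; pixel columns grow to the right and rows downward; lengths in m; the calibration is good to about 2 mm. The wrist camera is an equidistant fisheye: a pixel r from the principal point sees the ray r / f radians off the axis. A picture is of the moment at which its call begins: read the wrist's pose just before it. There is no depth.
- robot.sign_off(): hands the job in, once; it reports no verdict.
The state is a dict: "time_s": time; "q": joint angles; "joint_velocities": joint speeds; "joint_efforts": joint torques, N m; "tool_pos": TCP position; "tool_rot": TCP orientation; "force": force on the tool from outside, world axes, zero at the start; "wrist_torque": the same for the moment, N m; "finger_gap": finger opening in m.
Only numpy, scipy, OpenCV 4.12 (cv2) and the standard library are available. Lean on these libraries where they do the work, as an engineer would, in place of code of your own. Each camera call takes 0.05 s, during which the arm holds its last target.

## Working session

There is one attempt and no reset: what is moved stays moved. The work goes in short steps, Python scripts to look and compute and a tool call to move; the robot and the scene stay as the last step left them, time stands still between calls to the robot, and variables do not carry over. Pictures are saved under pics/ and viewed, and the job is handed in when it is done.

Besides the shell and the picture viewer there is one more tool, called as name(argument=value, ...) on one line, values as JSON. drive_tool: Moves the arm, as the interface text tells. Its arguments: {"type":"object","properties":{"plan":{"type":"array"}},"required":["plan"]}

```bash
mkdir -p pics; python3 - <<'E'
from bench import robot
import cv2,numpy as np
s=robot.sense()
for k in s: print(k,np.round(s[k],4).tolist())
for n in ("scene","top","wrist"):
    im=robot.get_image(n); cv2.imwrite(f"pics/{n}0.png",im["color"][:,:,::-1])
    print(n,{k:np.round(v,4).tolist() for k,v in im.items() if k!="color"})
E
```

```text
time_s 0.0
q [-1.2161, 0.0879, 1.3722, -0.0, 1.6836, -0.1031]
joint_velocities [-0.0005, -0.0008, -0.0013, -0.0013, -0.0013, 0.0029]
joint_efforts [-0.0009, -34.0188, -30.2425, 0.0718, 0.033, -0.0002]
tool_pos [0.2429, -0.4929, 0.2233]
tool_rot [[0.897, 0.442, -0.0007], [0.442, -0.897, 0.002], [0.0002, -0.0021, -1.0]]
force [0.6088, -0.5888, -0.1143]
wrist_torque [0.0496, -0.0166, -0.0354]
finger_gap 0.0941
scene {'camera_matrix': [[468.4782, 0.0, 321.8966], [0.0, 468.4782, 238.4254], [0.0, 0.0, 1.0]], 'R': [[-0.8992, -0.4375, 0.0091], [-0.2887, 0.5776, -0.7636], [0.3288, -0.6892, -0.6456]], 't': [0.4601, 0.3018, 0.6616]}
top {'camera_matrix': [[494.2502, 0.0, 315.6366], [0.0, 494.2502, 235.6945], [0.0, 0.0, 1.0]], 'R': [[-0.0231, -0.9997, 0.0081], [-0.999, 0.0228, -0.0389], [0.0387, -0.009, -0.9992]], 't': [-0.1049, 0.5671, 0.9076]}
wrist {'camera_matrix': [[371.6483, 0.0, 317.9388], [0.0, 371.6483, 231.8268], [0.0, 0.0, 1.0]], 'mount': [[0.0004, -0.9618, -0.2736, 0.0793], [1.0, 0.0005, -0.0003, -0.0001], [0.0004, -0.2736, 0.9618, -0.1595], [0.0, 0.0, 0.0, 1.0]]}
```

View pics/scene0.png

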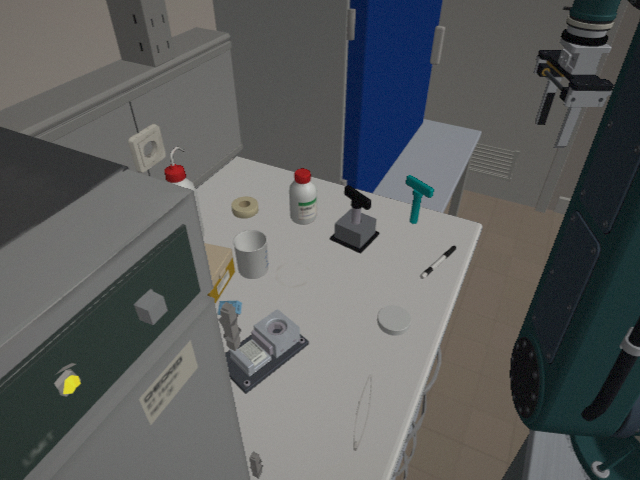

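View pics/top0.png

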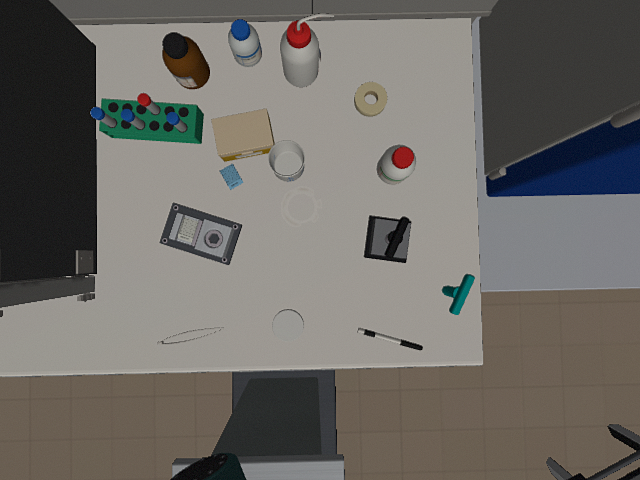

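View pics/wrist0.png

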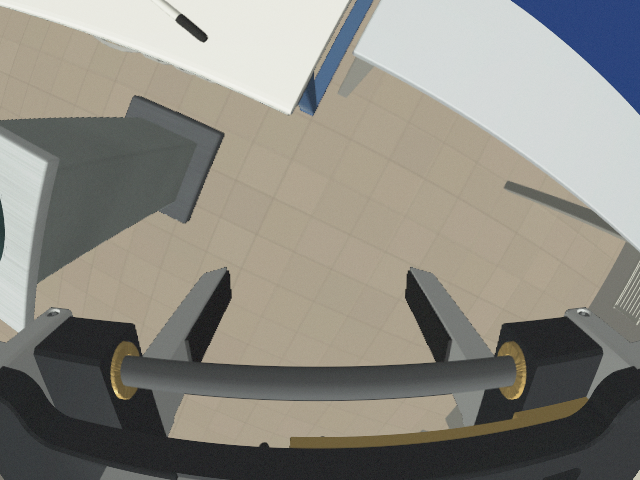

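The top view shows the key stand near (388,238) with the handle at about (397,237). The clamp is near (201,234) with its socket at about (213,238), and the turquoise look-alike is near (459,294). Next I'll enlarge these.

```bash
python3 - <<'E'
import cv2,numpy as np
t=cv2.imread("pics/top0.png"); s=cv2.imread("pics/scene0.png")
def c(i,x,y,w,h,k): return cv2.resize(i[y:y+h,x:x+w],None,fx=k,fy=k,interpolation=cv2.INTER_CUBIC)
cv2.imwrite("pics/c1.png",np.hstack([c(t,355,205,65,65,6),c(t,155,197,65,65,6)]))
cv2.imwrite("pics/c1b.png",np.hstack([c(t,185,205,65,65,6),c(s,325,180,65,65,6)]))
E
```

```text
(no output)
```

View pics/c1.png

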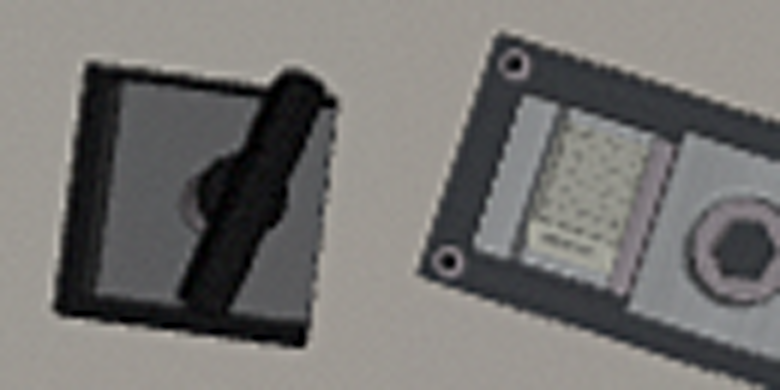

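View pics/c1b.png

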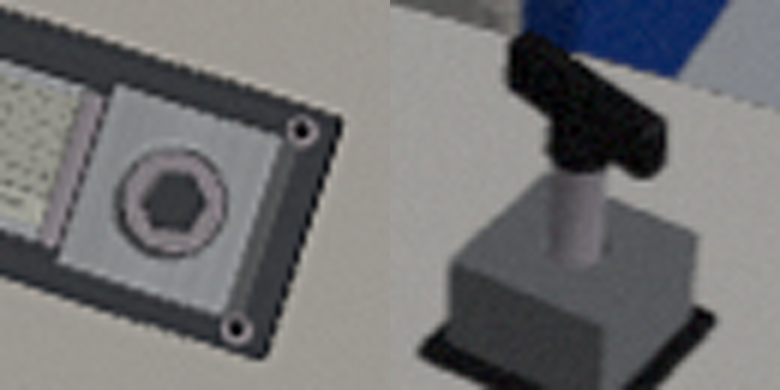

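```bash
cat > h.py <<'E'
from bench import robot
import numpy as np,cv2
C={}
def load(n):
    im=robot.get_image(n); C[n]=im; return im
def ray(im,u,v):
    K=im["camera_matrix"];R=np.array(im["R"]);t=np.array(im["t"])
    d=R.T@np.linalg.inv(K)@np.array([u,v,1.]); return -R.T@t,d
def atz(im,u,v,z):
    c,d=ray(im,u,v); return c+d*(z-c[2])/d[2]
def proj(im,X):
    p=np.array(im["R"])@X+np.array(im["t"]); p=im["camera_matrix"]@p; return p[:2]/p[2]
def wray(im,T,u,v):
    # T tool 4x4
    K=im["camera_matrix"]; a=np.array([u-K[0,2],v-K[1,2]])/K[0,0]; r=np.hypot(*a)
    d=np.array([*(a/r*np.sin(r)) if r>0 else (0,0),np.cos(r)]); M=T@np.array(im["mount"])
    return M[:3,3],M[:3,:3]@d
def watz(im,T,u,v,z):
    c,d=wray(im,T,u,v); return c+d*(z-c[2])/d[2]
def wproj(im,T,X):
    M=np.linalg.inv(T@np.array(im["mount"])); p=M[:3,:3]@X+M[:3,3]
    K=im["camera_matrix"]; rr=np.hypot(p[0],p[1]); th=np.arctan2(rr,p[2])
    return np.array([K[0,2]+K[0,0]*th*p[0]/rr,K[1,2]+K[0,0]*th*p[1]/rr])
def T():
    s=robot.sense(); M=np.eye(4); M[:3,:3]=s["tool_rot"]; M[:3,3]=s["tool_pos"]; return M
E
python3 - <<'E'
from h import *
t=load("top");s=load("scene")
a=atz(t,404.2,218,.119);b=atz(t,389.7,255.5,.119)
print("ends",a,b,np.linalg.norm(a-b),(a+b)/2,np.arctan2(*(a-b)[[1,0]]))
print("stand top? corners",[atz(t,355+x/6,205+y/6,.006).round(4).tolist() for x,y in((88,62),(55,313),(305,347))])
print("socket",atz(t,213.3,238.7,.038))
print([atz(t,x,y,.008 if 0 else .01).round(4).tolist() for x,y in((155+503/6,197+35/6),(155+418/6,197+272/6),(185+342/6,205+120/6),(185+265/6,205+357/6))])
m=(a+b)/2; print(proj(s,np.array([m[0],m[1],.108])))
# triangulate stand hole
print(proj(s,np.array([*atz(t,213.3,238.7,.038)])))
E
```

```text
Traceback (most recent call last):
  File "h.py", line 16
    d=np.array([*(a/r*np.sin(r)) if r>0 else (0,0),np.cos(r)]); M=T@np.array(im["mount"])
                                 ^^
SyntaxError: invalid syntax
```

```bash
sed -i 's|d=np.array(\[\*(a/r.*; M=T|b=a*np.sinc(r/np.pi); d=np.array([b[0],b[1],np.cos(r)]); M=T|' h.py
python3 - <<'E'
from h import *
t=load("top");s=load("scene")
a=atz(t,404.2,218,.119);b=atz(t,389.7,255.5,.119)
print("ends",a,b,np.linalg.norm(a-b),(a+b)/2,np.arctan2(*(a-b)[[1,0]]))
print("foot corners",[atz(t,355+x/6,205+y/6,.006).round(4).tolist() for x,y in((88,62),(55,313),(305,347))])
print("socket",atz(t,213.3,238.7,.038))
print([atz(t,x,y,.01).round(4).tolist() for x,y in((155+503/6,197+35/6),(155+418/6,197+272/6),(185+342/6,205+120/6),(185+265/6,205+357/6))])
m=(a+b)/2; print(proj(s,np.array([m[0],m[1],.108])))
print(proj(s,np.array([*atz(t,213.3,238.7,.038)])))
E
```

```text
ends [ 0.58620361 -0.26334868  0.119     ] [ 0.52508584 -0.23766626  0.119     ] 0.0662945507983749 [ 0.55564472 -0.25050747  0.119     ] -0.3978081773122252
foot corners [[0.6006, -0.2201, 0.006], [0.5225, -0.2077, 0.006], [0.5102, -0.2853, 0.006]]
socket [0.56229471 0.06691352 0.038     ]
[[0.6292, 0.0239, 0.01], [0.5561, 0.0515, 0.01], [0.5876, 0.0187, 0.01], [0.5148, 0.0438, 0.01]]
[357.05172805 196.01288272]
[276.96640218 328.45966512]
```

```bash
cat >> h.py <<'E'
from scipy.spatial.transform import Rotation as Ro
import json
def plan(pos,yaw,n,start=None,grip=None,maxrows=5):
    """rows from measured pose to pos/yaw (tool down), n rows total; prints groups of 5"""
    M=T() if start is None else start
    yaw0=np.arctan2(M[1,0],M[0,0]); dy=yaw-yaw0
    Rt=lambda y:np.array([[np.cos(y),np.sin(y),0],[np.sin(y),-np.cos(y),0],[0,0,-1.]])
    rows=[];R=M[:3,:3];p=M[:3,3].copy(); 
    for i in range(n):
        Rn=Rt(yaw0+dy*(i+1)/n); pn=M[:3,3]+(np.array(pos)-M[:3,3])*(i+1)/n
        d=R.T@(pn-p); w=np.degrees(Ro.from_matrix(R.T@Rn).as_rotvec())
        r=dict(dx=round(d[0],4),dy=round(d[1],4),dz=round(d[2],4),wx=round(w[0],2),wy=round(w[1],2),wz=round(w[2],2))
        if grip is not None:r["grip"]=grip
        rows.append(r)
        p=p+R@np.array([r["dx"],r["dy"],r["dz"]]); R=R@Ro.from_rotvec(np.radians([r["wx"],r["wy"],r["wz"]])).as_matrix()
    print("yaw0",round(yaw0,4),"turn deg",round(np.degrees(dy),2))
    for i in range(0,n,5): print(json.dumps(rows[i:i+5]))
def st():
    s=robot.sense(); R=s["tool_rot"]
    print("t",round(s["time_s"],2),"p",np.round(s["tool_pos"],4),"yaw",round(np.arctan2(R[1][0],R[0][0]),4),"z",np.round(np.array(R)[:,2],4),"F",np.round(s["force"],2),"M",np.round(s["wrist_torque"],3),"gap",round(s["finger_gap"],4),"q6",round(s["q"][5],3))
E
python3 - <<'E'
from h import *
st()
plan((.59,.055,.13),2.743,20)
E
```

```text
t 0.25 p [ 0.243  -0.4932  0.2239] yaw 0.4578 z [-4.e-04  9.e-04 -1.e+00] F [0.   0.22 0.01] M [ 0.009 -0.045 -0.008] gap 0.0935 q6 -0.103
yaw0 0.4578 turn deg 130.93
[{"dx": 0.0277, "dy": -0.0169, "dz": 0.0047, "wx": -0.06, "wy": -0.01, "wz": -6.55}, {"dx": 0.0294, "dy": -0.0137, "dz": 0.0047, "wx": 0.0, "wy": 0.0, "wz": -6.54}, {"dx": 0.0308, "dy": -0.0102, "dz": 0.0047, "wx": 0.0, "wy": 0.0, "wz": -6.55}, {"dx": 0.0317, "dy": -0.0066, "dz": 0.0047, "wx": 0.0, "wy": 0.0, "wz": -6.55}, {"dx": 0.0323, "dy": -0.003, "dz": 0.0047, "wx": 0.0, "wy": 0.0, "wz": -6.54}]
[{"dx": 0.0325, "dy": 0.0008, "dz": 0.0047, "wx": 0.0, "wy": 0.01, "wz": -6.55}, {"dx": 0.0321, "dy": 0.0044, "dz": 0.0047, "wx": 0.0, "wy": -0.0, "wz": -6.55}, {"dx": 0.0314, "dy": 0.0081, "dz": 0.0047, "wx": 0.0, "wy": -0.0, "wz": -6.54}, {"dx": 0.0303, "dy": 0.0116, "dz": 0.0047, "wx": 0.0, "wy": -0.0, "wz": -6.55}, {"dx": 0.0288, "dy": 0.0149, "dz": 0.0047, "wx": 0.0, "wy": -0.0, "wz": -6.55}]
[{"dx": 0.0269, "dy": 0.0182, "dz": 0.0047, "wx": 0.0, "wy": -0.0, "wz": -6.54}, {"dx": 0.0246, "dy": 0.0211, "dz": 0.0047, "wx": 0.01, "wy": -0.0, "wz": -6.55}, {"dx": 0.0221, "dy": 0.0238, "dz": 0.0047, "wx": -0.0, "wy": -0.0, "wz": -6.55}, {"dx": 0.0192, "dy": 0.0261, "dz": 0.0047, "wx": -0.0, "wy": -0.0, "wz": -6.54}, {"dx": 0.0161, "dy": 0.0282, "dz": 0.0047, "wx": -0.0, "wy": -0.0, "wz": -6.55}]
[{"dx": 0.0128, "dy": 0.0298, "dz": 0.0047, "wx": -0.0, "wy": -0.0, "wz": -6.55}, {"dx": 0.0094, "dy": 0.031, "dz": 0.0047, "wx": -0.0, "wy": -0.0, "wz": -6.54}, {"dx": 0.0057, "dy": 0.032, "dz": 0.0047, "wx": -0.0, "wy": -0.0, "wz": -6.55}, {"dx": 0.002, "dy": 0.0323, "dz": 0.0047, "wx": -0.0, "wy": -0.01, "wz": -6.55}, {"dx": -0.0017, "dy": 0.0324, "dz": 0.0047, "wx": -0.0, "wy": 0.0, "wz": -6.54}]
```

drive_tool(plan=[{"dx":0.028,"dy":-0.017,"dz":0.002,"wz":-6.55},{"dx":0.029,"dy":-0.014,"dz":0.002,"wz":-6.55},{"dx":0.031,"dy":-0.01,"dz":0.002,"wz":-6.55},{"dx":0.032,"dy":-0.007,"dz":0.002,"wz":-6.55},{"dx":0.032,"dy":-0.003,"dz":0.002,"wz":-6.55}])

```text
validation failed for argument at $.pl...
```

drive_tool(plan=[{"dx":0.0325,"dy":0.001,"dz":0.002,"wz":-6.55},{"dx":0.032,"dy":0.0045,"dz":0.002,"wz":-6.55},{"dx":0.031,"dy":0.008,"dz":0.002,"wz":-6.55},{"dx":0.03,"dy":0.0115,"dz":0.002,"wz":-6.55},{"dx":0.029,"dy":0.015,"dz":0.002,"wz":-6.55}])

```text
validation failed for argument at $.pl...
```

drive_tool(plan=[{"dx":0.027,"dy":0.018,"dz":0.007,"wz":-6.55},{"dx":0.0245,"dy":0.021,"dz":0.007,"wz":-6.55},{"dx":0.022,"dy":0.024,"dz":0.007,"wz":-6.55},{"dx":0.019,"dy":0.026,"dz":0.007,"wz":-6.55},{"dx":0.016,"dy":0.028,"dz":0.007,"wz":-6.55}])

```text
validation failed for argument at $.pl...
```

drive_tool(plan=[{"dx":0.013,"dy":0.03,"dz":0.007,"wz":-6.55},{"dx":0.0095,"dy":0.031,"dz":0.007,"wz":-6.55},{"dx":0.0055,"dy":0.032,"dz":0.007,"wz":-6.55},{"dx":0.002,"dy":0.0325,"dz":0.007,"wz":-6.55},{"dx":-0.0015,"dy":0.0325,"dz":0.007,"wz":-6.55}])

```text
validation failed for argument at $.pl...
```

```bash
python3 - <<'E'
from h import *
st()
E
```

```text
t 0.25 p [ 0.243  -0.4932  0.2239] yaw 0.4578 z [-4.e-04  9.e-04 -1.e+00] F [0.   0.22 0.01] M [ 0.009 -0.045 -0.008] gap 0.0935 q6 -0.103
```

drive_tool(plan=[{"dx":0.028,"dy":-0.017,"dz":0.002,"wx":0,"wy":0,"wz":-6.55,"grip":0.09},{"dx":0.029,"dy":-0.014,"dz":0.002,"wx":0,"wy":0,"wz":-6.55,"grip":0.09},{"dx":0.031,"dy":-0.01,"dz":0.002,"wx":0,"wy":0,"wz":-6.55,"grip":0.09},{"dx":0.032,"dy":-0.007,"dz":0.002,"wx":0,"wy":0,"wz":-6.55,"grip":0.09},{"dx":0.032,"dy":-0.003,"dz":0.002,"wx":0,"wy":0,"wz":-6.55,"grip":0.09}])

```text
time_s: 0.67
tool_pos: [0.33, -0.3545, 0.2143]
tool_rot: [[0.511, 0.86, 0.0], [0.86, -0.511, 0.0], [0.0, 0.0, -1.0]]
force: [0.3, 0.2, -0.2]
finger_gap: 0.0899
```

drive_tool(plan=[{"dx":0.0325,"dy":0.001,"dz":0.002,"wx":0,"wy":0,"wz":-6.55,"grip":0.09},{"dx":0.032,"dy":0.0045,"dz":0.002,"wx":0,"wy":0,"wz":-6.55,"grip":0.09},{"dx":0.031,"dy":0.008,"dz":0.002,"wx":0,"wy":0,"wz":-6.55,"grip":0.09},{"dx":0.03,"dy":0.0115,"dz":0.002,"wx":0,"wy":0,"wz":-6.55,"grip":0.09},{"dx":0.029,"dy":0.015,"dz":0.002,"wx":0,"wy":0,"wz":-6.55,"grip":0.09}])

```text
time_s: 1.08
tool_pos: [0.4167, -0.218, 0.2044]
tool_rot: [[-0.036, 0.999, 0.0], [0.999, 0.036, -0.0], [-0.0, 0.0, -1.0]]
force: [0.4, -0.3, 0.1]
finger_gap: 0.0903
```

drive_tool(plan=[{"dx":0.027,"dy":0.018,"dz":0.007,"wx":0,"wy":0,"wz":-6.55,"grip":0.09},{"dx":0.0245,"dy":0.021,"dz":0.007,"wx":0,"wy":0,"wz":-6.55,"grip":0.09},{"dx":0.022,"dy":0.024,"dz":0.007,"wx":0,"wy":0,"wz":-6.55,"grip":0.09},{"dx":0.019,"dy":0.026,"dz":0.007,"wx":0,"wy":0,"wz":-6.55,"grip":0.09},{"dx":0.016,"dy":0.028,"dz":0.007,"wx":0,"wy":0,"wz":-6.55,"grip":0.09}])

```text
time_s: 1.5
tool_pos: [0.5033, -0.0812, 0.1692]
tool_rot: [[-0.571, 0.821, 0.0], [0.821, 0.571, -0.0], [-0.0, 0.0, -1.0]]
force: [-0.1, -0.7, 0.7]
finger_gap: 0.0897
```

drive_tool(plan=[{"dx":0.013,"dy":0.03,"dz":0.007,"wx":0,"wy":0,"wz":-6.55,"grip":0.09},{"dx":0.0095,"dy":0.031,"dz":0.007,"wx":0,"wy":0,"wz":-6.55,"grip":0.09},{"dx":0.0055,"dy":0.032,"dz":0.007,"wx":0,"wy":0,"wz":-6.55,"grip":0.09},{"dx":0.002,"dy":0.0325,"dz":0.007,"wx":0,"wy":0,"wz":-6.55,"grip":0.09},{"dx":-0.0015,"dy":0.0325,"dz":0.007,"wx":0,"wy":0,"wz":-6.55,"grip":0.09}])

```text
time_s: 1.92
tool_pos: [0.59, 0.0564, 0.1339]
tool_rot: [[-0.924, 0.382, -0.0], [0.382, 0.924, -0.0], [0.0, -0.0, -1.0]]
force: [0.6, -0.1, -0.3]
finger_gap: 0.0899
```

drive_tool(plan=[{"dx":0,"dy":0,"dz":0,"wx":0,"wy":0,"wz":0,"grip":0.07},{"dx":0,"dy":0,"dz":0,"wx":0,"wy":0,"wz":0,"grip":0.05}])

```text
time_s: 2.08
tool_pos: [0.5892, 0.056, 0.1332]
tool_rot: [[-0.923, 0.386, -0.002], [0.386, 0.923, -0.0], [0.002, -0.001, -1.0]]
force: [0.5, -1.1, -0.6]
finger_gap: 0.0802
```

```bash
python3 - <<'E'
from h import *
st(); M=T(); w=load("wrist"); np.savez("w1.npz",T=M,**w)
cv2.imwrite("pics/w1.png",w["color"][:,:,::-1])
print(wproj(w,M,np.array([.5623,.0669,.038])))
E
```

```text
t 2.08 p [0.5892 0.056  0.1332] yaw 2.7458 z [-2.4e-03 -5.0e-04 -1.0e+00] F [ 0.53 -1.11 -0.65] M [ 0.058 -0.109 -0.05 ] gap 0.0802 q6 -1.176
[317.85775731 202.8468943 ]
```

View pics/w1.png

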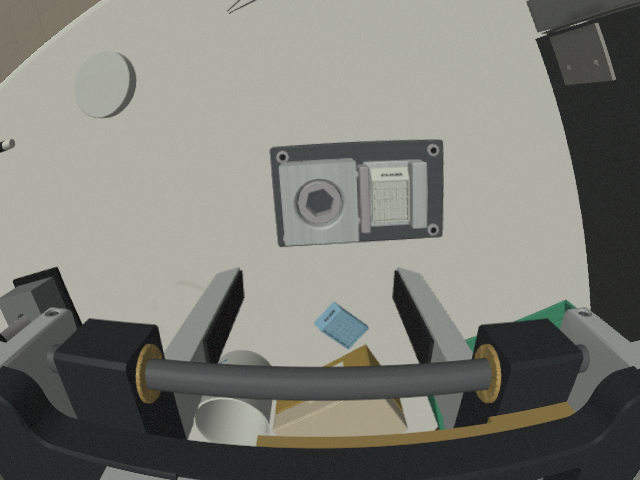

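The socket is at about (319,202), which agrees with the predicted (318,203). I'll rectify this patch onto the z=38 mm plane.

```bash
python3 - <<'E'
from h import *
d=np.load("w1.npz"); w={k:d[k] for k in d}; M=d["T"]
# rectify: px = world; 10 px/mm, columns +x, rows -y, center .5623,.0669
N=600; s=.05/N; g=np.zeros((N,N,2),np.float32)
for i in range(0,N):
    for j in range(0,N):
        g[i,j]=wproj(w,M,np.array([.5623+(j-N/2)*s,.0669-(i-N/2)*s,.038]))
im=cv2.remap(w["color"][:,:,::-1].copy(),g[...,0],g[...,1],cv2.INTER_CUBIC)
cv2.imwrite("pics/r1.png",im); print(1/s/1000,"px/mm")
E
```

```text
11.999999999999998 px/mm
```

View pics/r1.png

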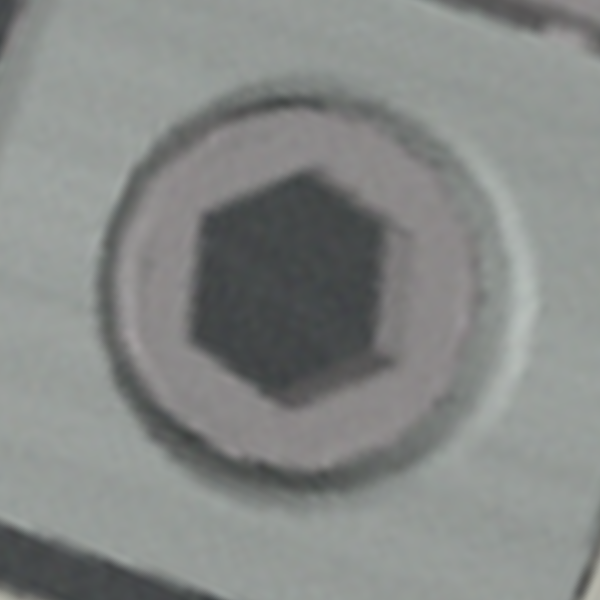

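Hexagon corners in the patch average to directions of 26° + k·60° in world. The centre is at (298,288) px, which is world (0.562, 0.068). Next I'll go over the key.

```bash
python3 - <<'E'
from h import *
plan((.583,-.263,.205),2.743,9,grip=.06)
E
```

```text
yaw0 2.744 turn deg -0.06
[{"dx": -0.013, "dy": -0.0328, "dz": -0.0079, "wx": -0.07, "wy": -0.06, "wz": 0.01, "grip": 0.06}, {"dx": -0.0131, "dy": -0.0329, "dz": -0.0079, "wx": -0.0, "wy": 0.0, "wz": 0.0, "grip": 0.06}, {"dx": -0.0131, "dy": -0.0328, "dz": -0.0079, "wx": -0.0, "wy": 0.0, "wz": 0.01, "grip": 0.06}, {"dx": -0.013, "dy": -0.0328, "dz": -0.0078, "wx": -0.0, "wy": 0.0, "wz": 0.01, "grip": 0.06}, {"dx": -0.0131, "dy": -0.0328, "dz": -0.0079, "wx": -0.0, "wy": 0.0, "wz": 0.0, "grip": 0.06}]
[{"dx": -0.013, "dy": -0.0329, "dz": -0.0079, "wx": -0.0, "wy": 0.0, "wz": 0.01, "grip": 0.06}, {"dx": -0.0131, "dy": -0.0328, "dz": -0.0079, "wx": -0.0, "wy": 0.0, "wz": 0.01, "grip": 0.06}, {"dx": -0.0131, "dy": -0.0328, "dz": -0.0079, "wx": -0.0, "wy": 0.0, "wz": 0.0, "grip": 0.06}, {"dx": -0.0131, "dy": -0.0328, "dz": -0.0079, "wx": -0.0, "wy": 0.0, "wz": 0.01, "grip": 0.06}]
```

drive_tool(plan=[{"dx":-0.013,"dy":-0.033,"dz":-0.012,"wx":0,"wy":0,"wz":0,"grip":0.06},{"dx":-0.013,"dy":-0.033,"dz":-0.012,"wx":0,"wy":0,"wz":0,"grip":0.06},{"dx":-0.013,"dy":-0.033,"dz":-0.012,"wx":0,"wy":0,"wz":0,"grip":0.06},{"dx":-0.013,"dy":-0.033,"dz":-0.012,"wx":0,"wy":0,"wz":0,"grip":0.06},{"dx":-0.013,"dy":-0.033,"dz":-0.012,"wx":0,"wy":0,"wz":0,"grip":0.06}])

```text
time_s: 2.55
tool_pos: [0.5843, -0.1255, 0.1961]
tool_rot: [[-0.921, 0.39, 0.001], [0.39, 0.921, -0.001], [-0.001, -0.001, -1.0]]
force: [0.4, 0.0, 1.0]
finger_gap: 0.0598
```

drive_tool(plan=[{"dx":-0.013,"dy":-0.033,"dz":-0.006,"wx":0,"wy":0,"wz":0,"grip":0.06},{"dx":-0.013,"dy":-0.033,"dz":-0.006,"wx":0,"wy":0,"wz":0,"grip":0.06},{"dx":-0.013,"dy":-0.033,"dz":0,"wx":0,"wy":0,"wz":0,"grip":0.06},{"dx":-0.013,"dy":-0.033,"dz":0,"wx":0,"wy":0,"wz":0,"grip":0.06},{"dx":0,"dy":0,"dz":0,"wx":0,"wy":0,"wz":0,"grip":0.06}])

```text
time_s: 2.97
tool_pos: [0.5798, -0.2724, 0.2068]
tool_rot: [[-0.918, 0.397, -0.0], [0.397, 0.918, -0.004], [-0.002, -0.004, -1.0]]
force: [-1.2, -0.2, 0.3]
finger_gap: 0.0603
```

```bash
python3 - <<'E'
from h import *
st(); M=T(); w=load("wrist"); np.savez("w2.npz",T=M,**w)
cv2.imwrite("pics/w2.png",w["color"][:,:,::-1])
for z in (.119,.097): print(wproj(w,M,np.array([.5556,-.2510,z])))
u,v=wproj(w,M,np.array([.5556,-.2510,.119])).astype(int)
c=w["color"][max(0,v-70):v+70,max(0,u-90):u+90,::-1]; print(u-90,v-70)
cv2.imwrite("pics/w2c.png",cv2.resize(c,None,fx=4,fy=4,interpolation=cv2.INTER_CUBIC))
E
```

```text
t 2.97 p [ 0.5798 -0.2724  0.2068] yaw 2.7337 z [-2.0e-04 -4.4e-03 -1.0e+00] F [-1.23 -0.25  0.27] M [ 0.063 -0.075  0.038] gap 0.0603 q6 -1.689
[333.492288   202.13792407]
[332.38744291 196.25137134]
243 132
```

View pics/w2.png

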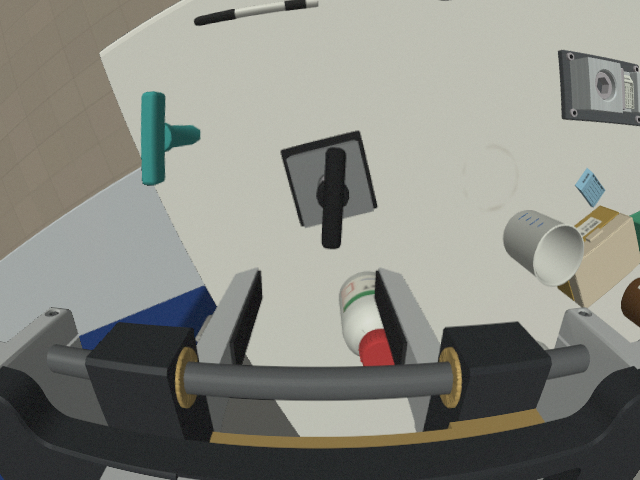

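View pics/w2c.png

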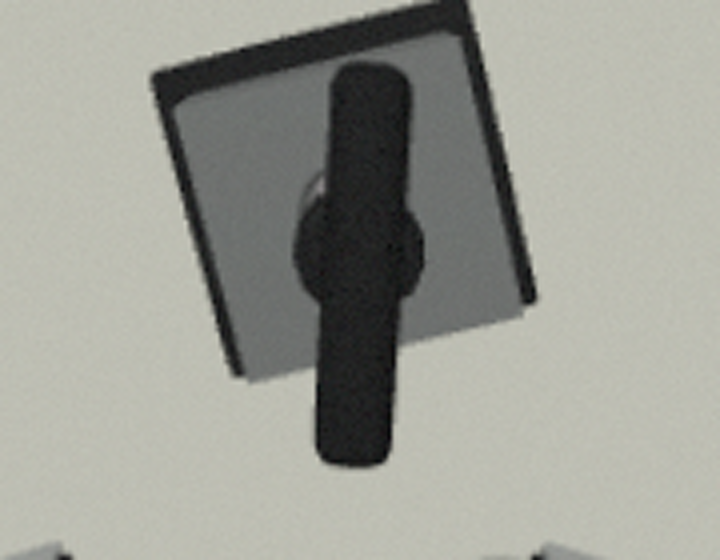

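The bar's ends are at (335.8,147.5) and (331.3,248.8) px. The turquoise look-alike at (153,138) is well clear.

```bash
python3 - <<'E'
from h import *
d=np.load("w2.npz"); w={k:d[k] for k in d}; M=d["T"]
for zt in (.119,.116,.122):
    a=watz(w,M,335.75,147.5,zt-.02);b=watz(w,M,331.25,248.75,zt)
    m=(a+b)/2; print(zt,np.linalg.norm((a-b)[:2]),m[:2],np.degrees(np.arctan2(*(a-b)[[1,0]])))
# sides at several rows of crop (left,right)
print([watz(w,M,243+x/4,132+y/4,.119)[:2].round(4).tolist() for x,y in((332,120),(410,120),(319,410),(393,410))])
st(); 
E
```

```text
0.119 0.06935533613191913 [ 0.55453698 -0.25005606] 153.92424640354608
0.116 0.07020886722285148 [ 0.55511605 -0.25017904] 153.9333884066985
0.122 0.06850180685068984 [ 0.5539579  -0.24993308] 153.91487658229428
[[0.5285, -0.245], [0.5336, -0.233], [0.5737, -0.2667], [0.5788, -0.2549]]
t 3.02 p [ 0.5803 -0.269   0.2067] yaw 2.736 z [-2.0e-04 -1.1e-03 -1.0e+00] F [-0.47  0.29 -0.1 ] M [ 0.063 -0.136 -0.037] gap 0.0604 q6 -1.687
```

```bash
python3 - <<'E'
from h import *
d=np.load("w2.npz"); w={k:d[k] for k in d}; M=d["T"]
for z in (.044,.05):
    P=[watz(w,M,243+x/4,132+y/4,z)[:2] for x,y in((172,103),(465,33),(525,314),(247,382))]
    print(z,[np.linalg.norm(P[i]-P[(i+1)%4]).round(4) for i in range(4)],np.mean(P,0))
s=load("scene")
st()
for z in (.105,.111):
    k=np.array([.555,-.2505,z]); e=np.array([np.cos(2.697),np.sin(2.697),0])*.036; o=np.array([0,0,.011])
    print(z,[proj(s,k+f*e+g*o).round(1).tolist() for f in(1,-1) for g in (1,-1)])
for z in (.044,.05): print(proj(s,np.array([.555,-.2515,z])))
E
```

```text
0.044 [np.float64(0.0651), np.float64(0.0639), np.float64(0.0642), np.float64(0.0646)] [ 0.55516369 -0.24996916]
0.05 [np.float64(0.0639), np.float64(0.0628), np.float64(0.063), np.float64(0.0634)] [ 0.55425144 -0.24978577]
t 3.07 p [ 0.5808 -0.2667  0.2068] yaw 2.7388 z [ 0.  0. -1.] F [-0.28  0.14 -0.22] M [ 0.069 -0.105  0.009] gap 0.0598 q6 -1.687
0.105 [[369.8, 201.1], [369.0, 210.1], [345.9, 184.9], [345.4, 193.8]]
0.111 [[370.1, 198.6], [369.2, 207.7], [346.0, 182.5], [345.5, 191.4]]
[355.77127183 220.76996673]
[355.93037638 218.52186309]
```

```bash
python3 - <<'E'
from h import *
plan((.555,-.250,.15),2.697,5,grip=.05)
E
```

```text
yaw0 2.7388 turn deg -2.39
[{"dx": 0.0061, "dy": 0.0011, "dz": 0.0114, "wx": 0.0, "wy": 0.0, "wz": 0.48, "grip": 0.05}, {"dx": 0.006, "dy": 0.001, "dz": 0.0113, "wx": 0.0, "wy": 0.0, "wz": 0.48, "grip": 0.05}, {"dx": 0.0061, "dy": 0.0009, "dz": 0.0114, "wx": 0.0, "wy": 0.0, "wz": 0.48, "grip": 0.05}, {"dx": 0.0061, "dy": 0.0009, "dz": 0.0114, "wx": 0.0, "wy": 0.0, "wz": 0.47, "grip": 0.05}, {"dx": 0.0061, "dy": 0.0009, "dz": 0.0113, "wx": 0.0, "wy": 0.0, "wz": 0.48, "grip": 0.05}]
```

drive_tool(plan=[{"dx":0.0075,"dy":0.001,"dz":0.0145,"wx":0,"wy":0,"wz":0.6,"grip":0.05},{"dx":0.0075,"dy":0.001,"dz":0.014,"wx":0,"wy":0,"wz":0.6,"grip":0.05},{"dx":0.0075,"dy":0.001,"dz":0.014,"wx":0,"wy":0,"wz":0.6,"grip":0.05},{"dx":0.008,"dy":0.001,"dz":0.014,"wx":0,"wy":0,"wz":0.6,"grip":0.05},{"dx":0,"dy":0,"dz":0,"wx":0,"wy":0,"wz":0,"grip":0.05}])

```text
time_s: 3.48
tool_pos: [0.5533, -0.2456, 0.1471]
tool_rot: [[-0.905, 0.425, -0.006], [0.425, 0.905, 0.004], [0.007, 0.001, -1.0]]
force: [-0.3, 0.9, 0.1]
finger_gap: 0.0504
```

drive_tool(plan=[{"dx":0,"dy":0,"dz":0,"wx":0,"wy":0,"wz":0,"grip":0.05},{"dx":0,"dy":0,"dz":0,"wx":0,"wy":0,"wz":0,"grip":0.05}])

```text
time_s: 3.65
tool_pos: [0.5566, -0.2481, 0.1515]
tool_rot: [[-0.905, 0.425, 0.002], [0.425, 0.905, -0.001], [-0.002, -0.0, -1.0]]
force: [-0.3, 0.1, 0.5]
finger_gap: 0.0499
```

```bash
python3 - <<'E'
from h import *
st(); M=T(); w=load("wrist"); np.savez("w3.npz",T=M,**w)
cv2.imwrite("pics/w3.png",w["color"][:,:,::-1])
plan((.555,-.250,.116),2.697,5,grip=.05)
E
```

```text
t 3.65 p [ 0.5566 -0.2481  0.1515] yaw 2.703 z [ 0.0021 -0.0011 -1.    ] F [-0.29  0.14  0.5 ] M [ 0.07  -0.122  0.02 ] gap 0.0499 q6 -1.645
yaw0 2.7028 turn deg -0.33
[{"dx": 0.0002, "dy": -0.0004, "dz": 0.0072, "wx": -0.01, "wy": 0.18, "wz": 0.07, "grip": 0.05}, {"dx": 0.0003, "dy": -0.0005, "dz": 0.0071, "wx": -0.0, "wy": -0.0, "wz": 0.06, "grip": 0.05}, {"dx": 0.0002, "dy": -0.0004, "dz": 0.0072, "wx": -0.0, "wy": -0.0, "wz": 0.07, "grip": 0.05}, {"dx": 0.0002, "dy": -0.0005, "dz": 0.0071, "wx": -0.0, "wy": -0.0, "wz": 0.07, "grip": 0.05}, {"dx": 0.0002, "dy": -0.0004, "dz": 0.0072, "wx": -0.0, "wy": -0.0, "wz": 0.06, "grip": 0.05}]
```

View pics/w3.png

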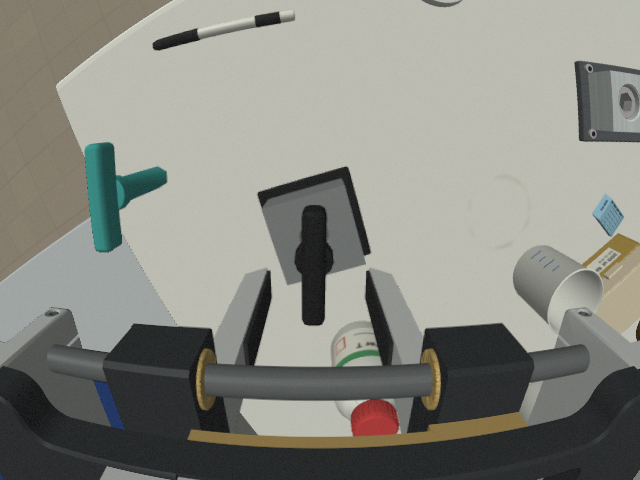

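Bar is vertical at column ~314 with ends at rows 206 and 324, about 2 mm left of the centre line. That matches the planned correction, so I'm descending.

drive_tool(plan=[{"dx":0.0005,"dy":-0.001,"dz":0.009,"wx":0,"wy":0,"wz":0,"grip":0.05},{"dx":0.0005,"dy":-0.001,"dz":0.009,"wx":0,"wy":0,"wz":0,"grip":0.05},{"dx":0,"dy":0,"dz":0.009,"wx":0,"wy":0,"wz":0,"grip":0.04},{"dx":0,"dy":0,"dz":0.0075,"wx":0,"wy":0,"wz":0,"grip":0.03},{"dx":0,"dy":0,"dz":0,"wx":0,"wy":0,"wz":0,"grip":0.03}])

```text
time_s: 4.12
tool_pos: [0.5529, -0.2491, 0.1122]
tool_rot: [[-0.905, 0.425, -0.005], [0.425, 0.905, 0.003], [0.005, 0.0, -1.0]]
force: [-0.6, 0.9, -0.9]
finger_gap: 0.0337
```

```bash
python3 - <<'E'
from h import *
st(); M=T(); w=load("wrist"); np.savez("w4.npz",T=M,**w)
cv2.imwrite("pics/w4.png",cv2.resize(w["color"][180:440,160:480,::-1],None,fx=2,fy=2))
E
```

```text
t 4.12 p [ 0.5529 -0.2491  0.1122] yaw 2.7021 z [-0.0046  0.0026 -1.    ] F [-0.58  0.92 -0.88] M [ 0.051 -0.167 -0.01 ] gap 0.0337 q6 -1.648
```

View pics/w4.png

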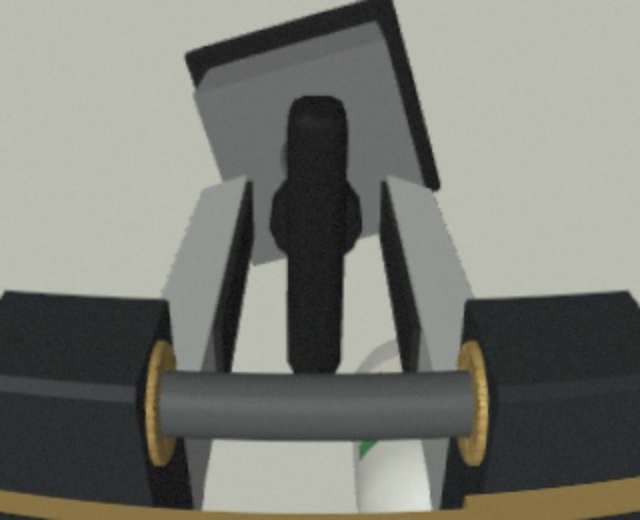

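The fingers straddle the bar and are centred on it. Closing now.

drive_tool(plan=[{"dx":0,"dy":0,"dz":0,"wx":0,"wy":0,"wz":0,"grip":0.03},{"dx":0,"dy":0,"dz":0,"wx":0,"wy":0,"wz":0,"grip":0.02}])

```text
time_s: 4.33
tool_pos: [0.5546, -0.2499, 0.1159]
tool_rot: [[-0.905, 0.425, 0.001], [0.425, 0.905, -0.0], [-0.001, -0.0, -1.0]]
force: [-0.2, -0.3, -0.2]
finger_gap: 0.0265
```

drive_tool(plan=[{"dx":0,"dy":0,"dz":0,"wx":0,"wy":0,"wz":0,"grip":0.004},{"dx":0,"dy":0,"dz":0,"wx":0,"wy":0,"wz":0,"grip":0.004},{"dx":0,"dy":0,"dz":0,"wx":0,"wy":0,"wz":0,"grip":0.004}])

```text
time_s: 4.58
tool_pos: [0.5546, -0.25, 0.1162]
tool_rot: [[-0.905, 0.425, 0.001], [0.425, 0.905, -0.001], [-0.001, -0.0, -1.0]]
force: [-0.3, -0.8, 0.4]
finger_gap: 0.0137
```

```bash
python3 - <<'E'
from h import *
st()
E
```

```text
t 4.58 p [ 0.5546 -0.25    0.1162] yaw 2.7023 z [ 1.1e-03 -7.0e-04 -1.0e+00] F [-0.25 -0.77  0.36] M [ 0.044 -0.108 -0.007] gap 0.0137 q6 -1.648
```

drive_tool(plan=[{"dx":0,"dy":0,"dz":-0.01,"wx":0,"wy":0,"wz":0,"grip":0.004},{"dx":0,"dy":0,"dz":-0.015,"wx":0,"wy":0,"wz":0,"grip":0.004},{"dx":0,"dy":0,"dz":-0.015,"wx":0,"wy":0,"wz":0,"grip":0.004},{"dx":0,"dy":0,"dz":-0.02,"wx":0,"wy":0,"wz":0,"grip":0.004},{"dx":0,"dy":0,"dz":-0.02,"wx":0,"wy":0,"wz":0,"grip":0.004}])

```text
time_s: 5.0
tool_pos: [0.5538, -0.2495, 0.1962]
tool_rot: [[-0.905, 0.425, -0.001], [0.425, 0.905, 0.001], [0.001, 0.0, -1.0]]
force: [1.2, 0.1, -0.8]
finger_gap: 0.0143
```

drive_tool(plan=[{"dx":0,"dy":0,"dz":-0.01,"wx":0,"wy":0,"wz":0,"grip":0.004},{"dx":0,"dy":0,"dz":0,"wx":0,"wy":0,"wz":0,"grip":0.004},{"dx":0,"dy":0,"dz":0,"wx":0,"wy":0,"wz":0,"grip":0.004}])

```text
time_s: 5.25
tool_pos: [0.5544, -0.2499, 0.2059]
tool_rot: [[-0.905, 0.425, 0.001], [0.425, 0.905, -0.001], [-0.001, -0.0, -1.0]]
force: [-0.5, 0.1, -0.6]
finger_gap: 0.0136
```

```bash
python3 - <<'E'
from h import *
st()
plan((.562,.068,.20),np.radians(146),10,grip=.004)
w=load("wrist");s=load("scene")
cv2.imwrite("pics/w5.png",np.hstack([cv2.resize(w["color"][140:440,160:480,::-1],None,fx=1.2,fy=1.2),cv2.resize(s["color"][120:270,290:450,::-1],None,fx=2.4,fy=2.4)]))
E
```

```text
t 5.25 p [ 0.5544 -0.2499  0.2059] yaw 2.7023 z [ 9.e-04 -6.e-04 -1.e+00] F [-0.45  0.07 -0.56] M [-0.001 -0.152 -0.013] gap 0.0136 q6 -1.648
yaw0 2.7023 turn deg -8.83
[{"dx": 0.0128, "dy": 0.0291, "dz": 0.0006, "wx": -0.01, "wy": 0.06, "wz": 0.88, "grip": 0.004}, {"dx": 0.0133, "dy": 0.0289, "dz": 0.0006, "wx": 0.0, "wy": -0.0, "wz": 0.89, "grip": 0.004}, {"dx": 0.0137, "dy": 0.0287, "dz": 0.0006, "wx": 0.0, "wy": -0.0, "wz": 0.88, "grip": 0.004}, {"dx": 0.0142, "dy": 0.0284, "dz": 0.0006, "wx": 0.0, "wy": -0.0, "wz": 0.88, "grip": 0.004}, {"dx": 0.0146, "dy": 0.0283, "dz": 0.0005, "wx": 0.0, "wy": -0.0, "wz": 0.89, "grip": 0.004}]
[{"dx": 0.015, "dy": 0.028, "dz": 0.0006, "wx": 0.0, "wy": -0.0, "wz": 0.88, "grip": 0.004}, {"dx": 0.0155, "dy": 0.0278, "dz": 0.0006, "wx": 0.0, "wy": -0.0, "wz": 0.88, "grip": 0.004}, {"dx": 0.0159, "dy": 0.0275, "dz": 0.0006, "wx": 0.0, "wy": -0.0, "wz": 0.88, "grip": 0.004}, {"dx": 0.0163, "dy": 0.0273, "dz": 0.0006, "wx": 0.0, "wy": -0.0, "wz": 0.89, "grip": 0.004}, {"dx": 0.0167, "dy": 0.027, "dz": 0.0006, "wx": 0.0, "wy": -0.0, "wz": 0.88, "grip": 0.004}]
```

View pics/w5.png

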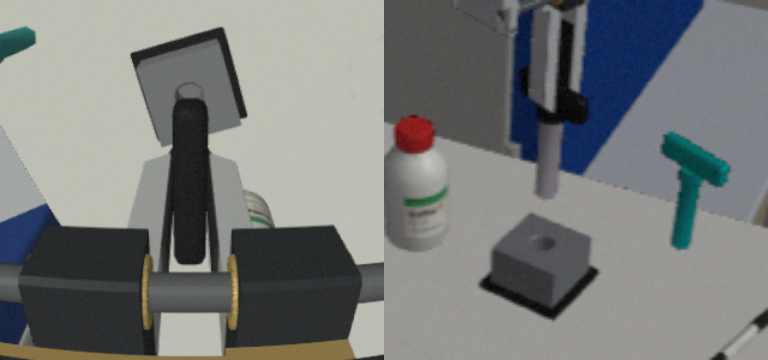

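The key is lifted clear and hangs vertically, with its tip about 50 mm above the stand. Carrying it to the clamp.

drive_tool(plan=[{"dx":0.013,"dy":0.029,"dz":0,"wx":0,"wy":0,"wz":0.9,"grip":0.004},{"dx":0.013,"dy":0.029,"dz":0,"wx":0,"wy":0,"wz":0.9,"grip":0.004},{"dx":0.0135,"dy":0.0285,"dz":0,"wx":0,"wy":0,"wz":0.9,"grip":0.004},{"dx":0.014,"dy":0.0285,"dz":0,"wx":0,"wy":0,"wz":0.9,"grip":0.004},{"dx":0.0145,"dy":0.0285,"dz":0,"wx":0,"wy":0,"wz":0.9,"grip":0.004}])

```text
time_s: 5.77
tool_pos: [0.5577, -0.0895, 0.2034]
tool_rot: [[-0.868, 0.496, -0.003], [0.496, 0.868, 0.001], [0.003, -0.001, -1.0]]
force: [1.3, 0.0, -1.0]
finger_gap: 0.0137
```

drive_tool(plan=[{"dx":0.015,"dy":0.028,"dz":0,"wx":0,"wy":0,"wz":0.9,"grip":0.004},{"dx":0.0155,"dy":0.028,"dz":0,"wx":0,"wy":0,"wz":0.9,"grip":0.004},{"dx":0.016,"dy":0.0275,"dz":0,"wx":0,"wy":0,"wz":0.9,"grip":0.004},{"dx":0.0165,"dy":0.027,"dz":0,"wx":0,"wy":0,"wz":0.9,"grip":0.004},{"dx":0.0165,"dy":0.027,"dz":0,"wx":0,"wy":0,"wz":0.9,"grip":0.004}])

```text
time_s: 6.18
tool_pos: [0.5616, 0.0693, 0.2035]
tool_rot: [[-0.827, 0.562, -0.003], [0.562, 0.827, -0.0], [0.003, -0.002, -1.0]]
force: [0.8, -0.4, -1.6]
finger_gap: 0.0142
```

drive_tool(plan=[{"dx":0,"dy":0,"dz":0,"wx":0,"wy":0,"wz":0,"grip":0.004},{"dx":0,"dy":0,"dz":0,"wx":0,"wy":0,"wz":0,"grip":0.004},{"dx":0,"dy":0,"dz":0,"wx":0,"wy":0,"wz":0,"grip":0.004}])

```text
time_s: 6.43
tool_pos: [0.5622, 0.0674, 0.2041]
tool_rot: [[-0.828, 0.561, -0.002], [0.561, 0.828, -0.001], [0.001, -0.002, -1.0]]
force: [0.7, 0.4, -0.8]
finger_gap: 0.0136
```

```bash
python3 - <<'E'
from h import *
st()
plan((.562,.068,.16),np.radians(146),5,grip=.004)
E
```

```text
t 6.43 p [0.5622 0.0674 0.2041] yaw 2.5456 z [-0.0024 -0.001  -1.    ] F [ 0.75  0.41 -0.8 ] M [ 0.068 -0.1   -0.029] gap 0.0136 q6 -0.955
yaw0 2.5456 turn deg 0.15
[{"dx": 0.0001, "dy": 0.0001, "dz": 0.0088, "wx": -0.12, "wy": -0.09, "wz": -0.03, "grip": 0.004}, {"dx": 0.0001, "dy": 0.0001, "dz": 0.0088, "wx": -0.0, "wy": 0.0, "wz": -0.03, "grip": 0.004}, {"dx": 0.0001, "dy": 0.0001, "dz": 0.0089, "wx": -0.0, "wy": 0.0, "wz": -0.03, "grip": 0.004}, {"dx": 0.0, "dy": 0.0, "dz": 0.0088, "wx": -0.0, "wy": 0.0, "wz": -0.03, "grip": 0.004}, {"dx": 0.0001, "dy": 0.0001, "dz": 0.0088, "wx": -0.0, "wy": 0.0, "wz": -0.03, "grip": 0.004}]
```

drive_tool(plan=[{"dx":0,"dy":0.0003,"dz":0.01,"wx":-0.1,"wy":-0.1,"wz":0,"grip":0.004},{"dx":0,"dy":0,"dz":0.015,"wx":0,"wy":0,"wz":0,"grip":0.004},{"dx":0,"dy":0,"dz":0.015,"wx":0,"wy":0,"wz":0,"grip":0.004},{"dx":0,"dy":0,"dz":0.008,"wx":0,"wy":0,"wz":0,"grip":0.004},{"dx":0,"dy":0,"dz":0,"wx":0,"wy":0,"wz":0,"grip":0.004}])

```text
time_s: 6.85
tool_pos: [0.5612, 0.0668, 0.1539]
tool_rot: [[-0.826, 0.563, -0.004], [0.563, 0.826, 0.0], [0.003, -0.002, -1.0]]
force: [-0.6, -0.4, -2.0]
finger_gap: 0.0133
```

drive_tool(plan=[{"dx":0,"dy":0,"dz":0,"wx":0,"wy":0,"wz":0,"grip":0.004},{"dx":0,"dy":0,"dz":0,"wx":0,"wy":0,"wz":0,"grip":0.004},{"dx":0,"dy":0,"dz":0,"wx":0,"wy":0,"wz":0,"grip":0.004}])

```text
time_s: 7.1
tool_pos: [0.5637, 0.0678, 0.1587]
tool_rot: [[-0.827, 0.562, 0.005], [0.562, 0.827, 0.0], [-0.004, 0.003, -1.0]]
force: [0.1, 0.8, -1.0]
finger_gap: 0.0135
```

```bash
python3 - <<'E'
from h import *
st()
w=load("wrist");s=load("scene");t=load("top")
print(proj(s,np.array([.562,.068,.048])),proj(s,np.array([.562,.068,.044])),proj(t,np.array([.562,.068,.044])))
cv2.imwrite("pics/w6.png",np.hstack([cv2.resize(w["color"][140:440,160:480,::-1],None,fx=1.2,fy=1.2),cv2.resize(s["color"][260:360,225:325,::-1],None,fx=3.6,fy=3.6)]))
E
```

```text
t 7.1 p [0.5637 0.0678 0.1587] yaw 2.5448 z [ 4.7e-03  4.0e-04 -1.0e+00] F [ 0.13  0.82 -1.  ] M [ 0.052 -0.19  -0.018] gap 0.0135 q6 -0.954
[276.46661101 325.09494902] [276.59670284 326.66026261] [212.02844145 238.76831701]
```

View pics/w6.png

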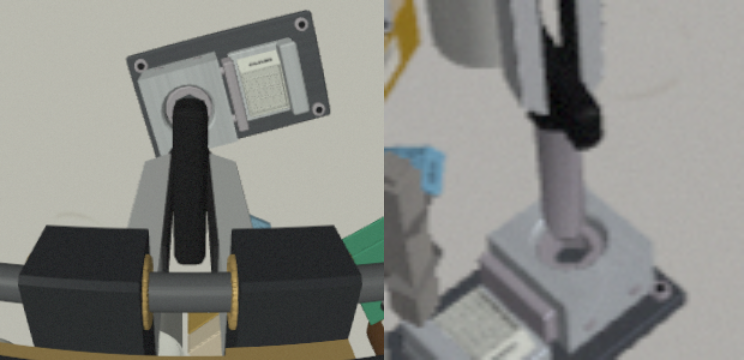

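The tip hangs over the recess, at about (570,240) in the right panel. I'll descend gently and watch the force.

drive_tool(plan=[{"dx":0,"dy":0,"dz":0.002,"wx":0,"wy":0,"wz":0,"grip":0.004},{"dx":0,"dy":0,"dz":0.002,"wx":0,"wy":0,"wz":0,"grip":0.004},{"dx":0,"dy":0,"dz":0.002,"wx":0,"wy":0,"wz":0,"grip":0.004},{"dx":0,"dy":0,"dz":0.001,"wx":0,"wy":0,"wz":0,"grip":0.004},{"dx":0,"dy":0,"dz":0.001,"wx":0,"wy":0,"wz":0,"grip":0.004}])

```text
time_s: 7.67
tool_pos: [0.5628, 0.0681, 0.1491]
tool_rot: [[-0.827, 0.562, 0.002], [0.562, 0.827, 0.0], [-0.001, 0.001, -1.0]]
force: [0.2, -0.2, -1.4]
finger_gap: 0.0138
```

drive_tool(plan=[{"dx":0,"dy":0,"dz":0,"wx":0,"wy":0,"wz":0,"grip":0.004},{"dx":0,"dy":0,"dz":0,"wx":0,"wy":0,"wz":0,"grip":0.004},{"dx":0,"dy":0,"dz":0,"wx":0,"wy":0,"wz":0,"grip":0.004}])

```text
time_s: 7.92
tool_pos: [0.563, 0.0681, 0.1495]
tool_rot: [[-0.827, 0.562, 0.003], [0.562, 0.827, 0.0], [-0.002, 0.002, -1.0]]
force: [0.2, 0.3, -0.7]
finger_gap: 0.0136
```

```bash
python3 - <<'E'
from h import *
st()
plan((.562,.068,.148),np.radians(146),1,grip=.004)
s=load("scene")
cv2.imwrite("pics/s7.png",cv2.resize(s["color"][280:360,235:315,::-1],None,fx=7,fy=7,interpolation=cv2.INTER_CUBIC))
E
```

```text
t 7.92 p [0.563  0.0681 0.1495] yaw 2.5452 z [ 2.5e-03  4.0e-04 -1.0e+00] F [ 0.18  0.29 -0.68] M [-0.003 -0.121  0.011] gap 0.0136 q6 -0.954
yaw0 2.5452 turn deg 0.17
[{"dx": 0.0008, "dy": -0.0007, "dz": 0.0015, "wx": 0.1, "wy": 0.11, "wz": -0.17, "grip": 0.004}]
```

View pics/s7.png

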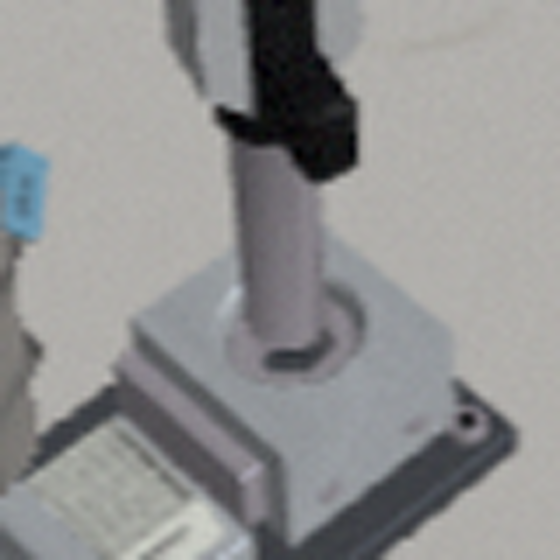

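```bash
python3 - <<'E'
from h import *
s=load("scene")["color"][:,:,::-1]; s0=cv2.imread("pics/scene0.png")
f=lambda i:cv2.resize(i[310:345,258:293],None,fx=11,fy=11,interpolation=cv2.INTER_CUBIC)
cv2.imwrite("pics/s8.png",np.hstack([f(s0),f(s)]))
E
```

```text
(no output)
```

View pics/s8.png

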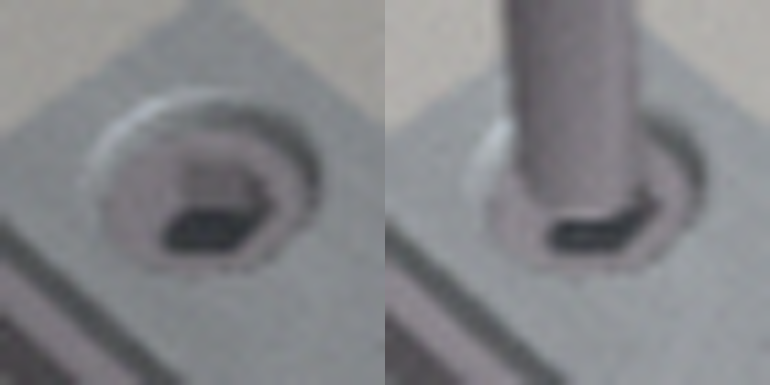

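drive_tool(plan=[{"dx":0.0006,"dy":-0.0009,"dz":0.0005,"wx":0.1,"wy":0.1,"wz":0,"grip":0.004},{"dx":0,"dy":0,"dz":0.0005,"wx":0,"wy":0,"wz":0,"grip":0.004},{"dx":0,"dy":0,"dz":0.0005,"wx":0,"wy":0,"wz":0,"grip":0.004},{"dx":0,"dy":0,"dz":0.0005,"wx":0,"wy":0,"wz":0,"grip":0.004},{"dx":0,"dy":0,"dz":0.0005,"wx":0,"wy":0,"wz":0,"grip":0.004}])

```text
time_s: 8.43
tool_pos: [0.562, 0.0676, 0.1469]
tool_rot: [[-0.827, 0.562, -0.0], [0.562, 0.827, -0.0], [-0.0, -0.0, -1.0]]
force: [-0.2, -0.4, -1.4]
finger_gap: 0.0142
```

drive_tool(plan=[{"dx":0,"dy":0,"dz":0.0005,"wx":0,"wy":0,"wz":0,"grip":0.004},{"dx":0,"dy":0,"dz":0.0005,"wx":0,"wy":0,"wz":0,"grip":0.004},{"dx":0,"dy":0,"dz":0,"wx":0,"wy":0,"wz":0,"grip":0.004}])

```text
time_s: 8.68
tool_pos: [0.5619, 0.0677, 0.1458]
tool_rot: [[-0.827, 0.562, -0.0], [0.562, 0.827, -0.0], [0.0, -0.0, -1.0]]
force: [0.5, -0.4, -0.9]
finger_gap: 0.0137
```

```bash
python3 - <<'E'
from h import *
st()
E
```

```text
t 8.68 p [0.5619 0.0677 0.1458] yaw 2.5452 z [-2.e-04 -1.e-04 -1.e+00] F [ 0.46 -0.44 -0.92] M [-0.002 -0.16  -0.038] gap 0.0137 q6 -0.955
```

drive_tool(plan=[{"dx":0,"dy":0,"dz":0.0005,"wx":0,"wy":0,"wz":0,"grip":0.004},{"dx":0,"dy":0,"dz":0.0005,"wx":0,"wy":0,"wz":0,"grip":0.004},{"dx":0,"dy":0,"dz":0,"wx":0,"wy":0,"wz":0,"grip":0.004}])

```text
time_s: 8.93
tool_pos: [0.562, 0.0677, 0.1448]
tool_rot: [[-0.827, 0.562, -0.0], [0.562, 0.827, -0.0], [0.0, -0.0, -1.0]]
force: [-0.1, 0.1, -1.5]
finger_gap: 0.0143
```

drive_tool(plan=[{"dx":0,"dy":0,"dz":0.0005,"wx":0,"wy":0,"wz":0,"grip":0.004},{"dx":0,"dy":0,"dz":0.0005,"wx":0,"wy":0,"wz":0,"grip":0.004},{"dx":0,"dy":0,"dz":0,"wx":0,"wy":0,"wz":0,"grip":0.004}])

```text
time_s: 9.18
tool_pos: [0.5619, 0.0677, 0.1438]
tool_rot: [[-0.827, 0.562, -0.0], [0.562, 0.827, -0.0], [0.0, -0.0, -1.0]]
force: [-0.2, 0.6, -0.9]
finger_gap: 0.0139
```

drive_tool(plan=[{"dx":0,"dy":0,"dz":0.0005,"wx":0,"wy":0,"wz":0,"grip":0.004},{"dx":0,"dy":0,"dz":0.0005,"wx":0,"wy":0,"wz":0,"grip":0.004},{"dx":0,"dy":0,"dz":0,"wx":0,"wy":0,"wz":0,"grip":0.004}])

```text
time_s: 9.43
tool_pos: [0.562, 0.0678, 0.143]
tool_rot: [[-0.827, 0.562, 0.0], [0.562, 0.827, 0.0], [0.0, 0.0, -1.0]]
force: [-0.2, 0.2, -1.1]
finger_gap: 0.0138
```

```bash
python3 - <<'E'
from h import *
st()
E
```

```text
t 9.43 p [0.562  0.0678 0.143 ] yaw 2.5452 z [ 1.e-04  2.e-04 -1.e+00] F [-0.18  0.23 -1.11] M [ 0.099  0.007 -0.034] gap 0.0138 q6 -0.955
```

drive_tool(plan=[{"dx":0,"dy":0,"dz":0.0005,"wx":0,"wy":0,"wz":0,"grip":0.004},{"dx":0,"dy":0,"dz":0.0005,"wx":0,"wy":0,"wz":0,"grip":0.004},{"dx":0,"dy":0,"dz":0,"wx":0,"wy":0,"wz":0,"grip":0.004}])

```text
time_s: 9.68
tool_pos: [0.5619, 0.0679, 0.1418]
tool_rot: [[-0.827, 0.562, -0.0], [0.562, 0.827, 0.0], [0.0, 0.0, -1.0]]
force: [0.1, 0.4, -0.8]
finger_gap: 0.0137
```

drive_tool(plan=[{"dx":0,"dy":0,"dz":0.0005,"wx":0,"wy":0,"wz":0,"grip":0.004},{"dx":0,"dy":0,"dz":0.0005,"wx":0,"wy":0,"wz":0,"grip":0.004},{"dx":0,"dy":0,"dz":0,"wx":0,"wy":0,"wz":0,"grip":0.004}])

```text
time_s: 9.93
tool_pos: [0.562, 0.0678, 0.1408]
tool_rot: [[-0.827, 0.562, -0.0], [0.562, 0.827, 0.0], [0.0, 0.0, -1.0]]
force: [-0.1, 1.6, -1.8]
finger_gap: 0.0137
```

```bash
python3 - <<'E'
from h import *
st()
s=load("scene")
cv2.imwrite("pics/s9.png",cv2.resize(s["color"][280:360,235:315,::-1],None,fx=7,fy=7,interpolation=cv2.INTER_CUBIC))
E
```

```text
t 9.93 p [0.562  0.0678 0.1408] yaw 2.5452 z [-1.e-04  2.e-04 -1.e+00] F [-0.12  1.56 -1.82] M [ 0.298 -0.075 -0.035] gap 0.0137 q6 -0.955
```

View pics/s9.png

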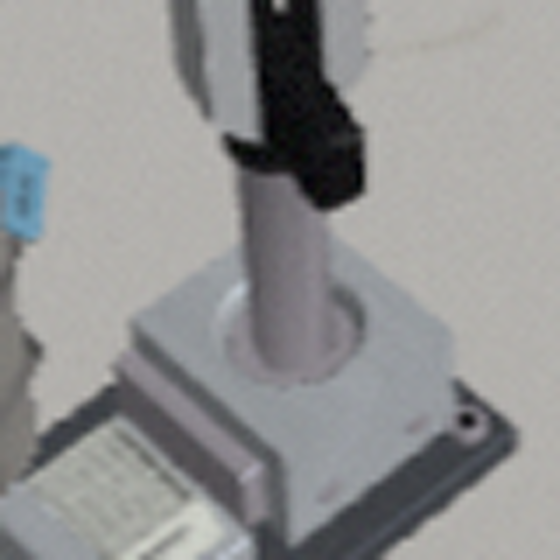

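The key has entered the socket by about 5 mm with almost no force. There is a slight +y push, so I'll ease that way and continue.

drive_tool(plan=[{"dx":0.0002,"dy":0.0003,"dz":0.0005,"wx":0,"wy":0,"wz":0,"grip":0.004},{"dx":0,"dy":0,"dz":0.0005,"wx":0,"wy":0,"wz":0,"grip":0.004},{"dx":0,"dy":0,"dz":0,"wx":0,"wy":0,"wz":0,"grip":0.004}])

```text
time_s: 10.23
tool_pos: [0.562, 0.068, 0.1398]
tool_rot: [[-0.827, 0.562, -0.0], [0.562, 0.827, -0.0], [-0.0, -0.0, -1.0]]
force: [0.4, 0.2, -2.1]
finger_gap: 0.0135
```

drive_tool(plan=[{"dx":0,"dy":0,"dz":0.0005,"wx":0,"wy":0,"wz":0,"grip":0.004},{"dx":0,"dy":0,"dz":0.0005,"wx":0,"wy":0,"wz":0,"grip":0.004},{"dx":0,"dy":0,"dz":0,"wx":0,"wy":0,"wz":0,"grip":0.004}])

```text
time_s: 10.48
tool_pos: [0.562, 0.068, 0.1388]
tool_rot: [[-0.827, 0.562, -0.0], [0.562, 0.827, -0.0], [0.0, -0.0, -1.0]]
force: [-1.0, 0.9, -1.5]
finger_gap: 0.0139
```

```bash
python3 - <<'E'
from h import *
st()
E
```

```text
t 10.48 p [0.562  0.068  0.1388] yaw 2.5452 z [-1.e-04 -1.e-04 -1.e+00] F [-1.01  0.88 -1.46] M [ 0.241 -0.048 -0.013] gap 0.0139 q6 -0.954
```

drive_tool(plan=[{"dx":0.0001,"dy":0.0001,"dz":0.0005,"wx":0,"wy":0,"wz":0,"grip":0.004},{"dx":0,"dy":0,"dz":0.0005,"wx":0,"wy":0,"wz":0,"grip":0.004},{"dx":0,"dy":0,"dz":0,"wx":0,"wy":0,"wz":0,"grip":0.004}])

```text
time_s: 10.73
tool_pos: [0.562, 0.0681, 0.1378]
tool_rot: [[-0.827, 0.562, -0.0], [0.562, 0.827, -0.0], [-0.0, -0.0, -1.0]]
force: [-0.2, 0.3, -1.7]
finger_gap: 0.0138
```

drive_tool(plan=[{"dx":0,"dy":0,"dz":0.0005,"wx":0,"wy":0,"wz":0,"grip":0.004},{"dx":0,"dy":0,"dz":0.0005,"wx":0,"wy":0,"wz":0,"grip":0.004},{"dx":0,"dy":0,"dz":0,"wx":0,"wy":0,"wz":0,"grip":0.004}])

```text
time_s: 10.98
tool_pos: [0.5619, 0.0681, 0.1368]
tool_rot: [[-0.827, 0.562, -0.0], [0.562, 0.827, -0.0], [0.0, -0.0, -1.0]]
force: [-1.4, 0.6, -2.1]
finger_gap: 0.014
```

drive_tool(plan=[{"dx":0,"dy":0,"dz":0.0005,"wx":0,"wy":0,"wz":0,"grip":0.004},{"dx":0,"dy":0,"dz":0.0005,"wx":0,"wy":0,"wz":0,"grip":0.004},{"dx":0,"dy":0,"dz":0,"wx":0,"wy":0,"wz":0,"grip":0.004}])

```text
time_s: 11.23
tool_pos: [0.562, 0.0681, 0.1358]
tool_rot: [[-0.827, 0.562, -0.0], [0.562, 0.827, -0.0], [-0.0, -0.0, -1.0]]
force: [0.5, 0.3, -2.2]
finger_gap: 0.0136
```

```bash
python3 - <<'E'
from h import *
st()
E
```

```text
t 11.23 p [0.562  0.0681 0.1358] yaw 2.5452 z [-1.e-04 -2.e-04 -1.e+00] F [ 0.49  0.29 -2.16] M [ 0.05  -0.16  -0.004] gap 0.0136 q6 -0.954
```

drive_tool(plan=[{"dx":0,"dy":0,"dz":0.0005,"wx":0,"wy":0,"wz":0,"grip":0.004},{"dx":0,"dy":0,"dz":0.0005,"wx":0,"wy":0,"wz":0,"grip":0.004},{"dx":0,"dy":0,"dz":0,"wx":0,"wy":0,"wz":0,"grip":0.004}])

```text
time_s: 11.48
tool_pos: [0.562, 0.0681, 0.1348]
tool_rot: [[-0.827, 0.562, -0.0], [0.562, 0.827, -0.0], [-0.0, -0.0, -1.0]]
force: [-0.1, -0.4, -1.5]
finger_gap: 0.0137
```

drive_tool(plan=[{"dx":0,"dy":0,"dz":0.0005,"wx":0,"wy":0,"wz":0,"grip":0.004},{"dx":0,"dy":0,"dz":0,"wx":0,"wy":0,"wz":0,"grip":0.004}])

```text
time_s: 11.65
tool_pos: [0.562, 0.0681, 0.1344]
tool_rot: [[-0.827, 0.562, -0.0], [0.562, 0.827, -0.0], [-0.0, -0.0, -1.0]]
force: [-0.0, 0.0, -2.2]
finger_gap: 0.0135
```

drive_tool(plan=[{"dx":0,"dy":0,"dz":0.0003,"wx":0,"wy":0,"wz":0,"grip":0.004},{"dx":0,"dy":0,"dz":0,"wx":0,"wy":0,"wz":0,"grip":0.004}])

```text
time_s: 11.82
tool_pos: [0.562, 0.0682, 0.1341]
tool_rot: [[-0.827, 0.562, 0.0], [0.562, 0.827, -0.0], [-0.0, -0.0, -1.0]]
force: [0.3, -0.0, -0.6]
finger_gap: 0.0137
```

```bash
python3 - <<'E'
from h import *
st()
E
```

```text
t 11.82 p [0.562  0.0682 0.1341] yaw 2.5453 z [ 1.e-04 -1.e-04 -1.e+00] F [ 0.27 -0.   -0.56] M [ 0.041 -0.142  0.051] gap 0.0137 q6 -0.954
```

drive_tool(plan=[{"dx":0,"dy":0,"dz":0.0003,"wx":0,"wy":0,"wz":0,"grip":0.004},{"dx":0,"dy":0,"dz":0,"wx":0,"wy":0,"wz":0,"grip":0.004}])

```text
time_s: 11.98
tool_pos: [0.562, 0.0682, 0.1341]
tool_rot: [[-0.827, 0.562, 0.0], [0.562, 0.827, -0.0], [-0.0, 0.0, -1.0]]
force: [-0.2, -0.6, 0.3]
finger_gap: 0.0139
```

drive_tool(plan=[{"dx":0,"dy":0,"dz":0.0003,"wx":0,"wy":0,"wz":0,"grip":0.004},{"dx":0,"dy":0,"dz":0,"wx":0,"wy":0,"wz":0,"grip":0.004}])

```text
time_s: 12.15
tool_pos: [0.5621, 0.0682, 0.1341]
tool_rot: [[-0.827, 0.562, 0.001], [0.562, 0.827, -0.0], [-0.001, 0.0, -1.0]]
force: [-1.4, 0.7, 1.1]
finger_gap: 0.0138
```

drive_tool(plan=[{"dx":0,"dy":0,"dz":0.0003,"wx":0,"wy":0,"wz":0,"grip":0.004},{"dx":0,"dy":0,"dz":0,"wx":0,"wy":0,"wz":0,"grip":0.004}])

```text
time_s: 12.32
tool_pos: [0.5622, 0.0681, 0.1341]
tool_rot: [[-0.827, 0.562, 0.001], [0.562, 0.827, -0.0], [-0.001, 0.0, -1.0]]
force: [-1.5, 0.4, 4.5]
finger_gap: 0.0137
```

```bash
python3 - <<'E'
from h import *
st()
E
```

```text
t 12.32 p [0.5622 0.0681 0.1341] yaw 2.5452 z [ 1.e-03 -1.e-04 -1.e+00] F [-1.45  0.39  4.52] M [0.032 0.286 0.001] gap 0.0137 q6 -0.954
```

The floor is met at TCP z=0.1341 (0.1342 expected) with about 5 N, so the key is fully home. I'll ease the down-force a little and begin turning clockwise (+wz).

drive_tool(plan=[{"dx":0,"dy":0,"dz":-0.0003,"wx":0,"wy":0,"wz":1,"grip":0.004},{"dx":0,"dy":0,"dz":0,"wx":0,"wy":0,"wz":2,"grip":0.004},{"dx":0,"dy":0,"dz":0,"wx":0,"wy":0,"wz":2,"grip":0.004}])

```text
time_s: 12.57
tool_pos: [0.5624, 0.0684, 0.1341]
tool_rot: [[-0.774, 0.633, 0.001], [0.633, 0.774, 0.0], [-0.001, 0.001, -1.0]]
force: [-0.4, 1.5, 2.4]
finger_gap: 0.0135
```

```bash
python3 - <<'E'
from h import *
st()
E
```

```text
t 12.57 p [0.5624 0.0684 0.1341] yaw 2.4556 z [ 1.4e-03  4.0e-04 -1.0e+00] F [-0.42  1.51  2.39] M [0.171 0.084 0.031] gap 0.0135 q6 -0.864
```

drive_tool(plan=[{"dx":0,"dy":0,"dz":0,"wx":0,"wy":0,"wz":2,"grip":0.004},{"dx":0,"dy":0,"dz":0,"wx":0,"wy":0,"wz":2,"grip":0.004}])

```text
time_s: 12.73
tool_pos: [0.5623, 0.0685, 0.1341]
tool_rot: [[-0.728, 0.686, 0.001], [0.686, 0.728, 0.001], [-0.0, 0.001, -1.0]]
force: [-2.0, 0.7, 3.1]
finger_gap: 0.0139
```

```bash
python3 - <<'E'
from h import *
st()
E
```

```text
t 12.73 p [0.5623 0.0685 0.1341] yaw 2.3858 z [ 1.2e-03  7.0e-04 -1.0e+00] F [-1.98  0.66  3.06] M [0.293 0.118 0.023] gap 0.0139 q6 -0.794
```

drive_tool(plan=[{"dx":0,"dy":0,"dz":0,"wx":0,"wy":0,"wz":2,"grip":0.004},{"dx":0,"dy":0,"dz":0,"wx":0,"wy":0,"wz":2,"grip":0.004},{"dx":0,"dy":0,"dz":0,"wx":0,"wy":0,"wz":2,"grip":0.004}])

```text
time_s: 12.98
tool_pos: [0.5623, 0.0686, 0.1341]
tool_rot: [[-0.652, 0.758, 0.001], [0.758, 0.652, 0.001], [-0.0, 0.001, -1.0]]
force: [-0.8, 1.2, 3.1]
finger_gap: 0.0134
```

```bash
python3 - <<'E'
from h import *
st()
E
```

```text
t 12.98 p [0.5623 0.0686 0.1341] yaw 2.2813 z [ 1.1e-03  9.0e-04 -1.0e+00] F [-0.83  1.24  3.13] M [0.24  0.111 0.059] gap 0.0134 q6 -0.69
```

drive_tool(plan=[{"dx":0,"dy":0,"dz":0,"wx":0,"wy":0,"wz":2,"grip":0.004},{"dx":0,"dy":0,"dz":0,"wx":0,"wy":0,"wz":2,"grip":0.004},{"dx":0,"dy":0,"dz":0,"wx":0,"wy":0,"wz":2,"grip":0.004}])

```text
time_s: 13.23
tool_pos: [0.5624, 0.0687, 0.1341]
tool_rot: [[-0.569, 0.822, 0.001], [0.822, 0.569, 0.001], [0.0, 0.002, -1.0]]
force: [-0.9, 1.2, 3.3]
finger_gap: 0.0137
```

```bash
python3 - <<'E'
from h import *
st()
E
```

```text
t 13.23 p [0.5624 0.0687 0.1341] yaw 2.1766 z [ 0.0014  0.001  -1.    ] F [-0.88  1.23  3.3 ] M [0.33  0.08  0.115] gap 0.0137 q6 -0.585
```

drive_tool(plan=[{"dx":0,"dy":0,"dz":0,"wx":0,"wy":0,"wz":1.5,"grip":0.004},{"dx":0,"dy":0,"dz":0,"wx":0,"wy":0,"wz":1.5,"grip":0.004}])

```text
time_s: 13.4
tool_pos: [0.5624, 0.0687, 0.1341]
tool_rot: [[-0.526, 0.851, 0.001], [0.851, 0.526, 0.001], [0.0, 0.002, -1.0]]
force: [-1.1, 1.0, 4.1]
finger_gap: 0.0136
```

```bash
python3 - <<'E'
from h import *
st()
E
```

```text
t 13.4 p [0.5624 0.0687 0.1341] yaw 2.1246 z [ 0.0014  0.0011 -1.    ] F [-1.07  1.02  4.07] M [0.3   0.057 0.07 ] gap 0.0136 q6 -0.533
```

drive_tool(plan=[{"dx":0,"dy":0,"dz":0,"wx":0,"wy":0,"wz":2,"grip":0.004},{"dx":0,"dy":0,"dz":0,"wx":0,"wy":0,"wz":2,"grip":0.004}])

```text
time_s: 13.57
tool_pos: [0.5625, 0.0688, 0.1341]
tool_rot: [[-0.465, 0.885, 0.002], [0.885, 0.465, 0.001], [0.0, 0.002, -1.0]]
force: [-1.4, 1.6, 2.5]
finger_gap: 0.0138
```

```bash
python3 - <<'E'
from h import *
st()
E
```

```text
t 13.57 p [0.5625 0.0688 0.1341] yaw 2.0545 z [ 0.0016  0.0011 -1.    ] F [-1.44  1.65  2.54] M [0.336 0.059 0.056] gap 0.0138 q6 -0.463
```

drive_tool(plan=[{"dx":0,"dy":0,"dz":0,"wx":0,"wy":0,"wz":2,"grip":0.004},{"dx":0,"dy":0,"dz":0,"wx":0,"wy":0,"wz":2,"grip":0.004}])

```text
time_s: 13.73
tool_pos: [0.5625, 0.0687, 0.1341]
tool_rot: [[-0.402, 0.916, 0.002], [0.916, 0.402, 0.001], [0.0, 0.002, -1.0]]
force: [0.0, 0.7, 2.2]
finger_gap: 0.0137
```

```bash
python3 - <<'E'
from h import *
st()
E
```

```text
t 13.73 p [0.5625 0.0687 0.1341] yaw 1.9846 z [ 0.0016  0.0011 -1.    ] F [0.03 0.67 2.24] M [ 0.32  -0.006  0.091] gap 0.0137 q6 -0.393
```

drive_tool(plan=[{"dx":0,"dy":0,"dz":0,"wx":0,"wy":0,"wz":2,"grip":0.004},{"dx":0,"dy":0,"dz":0,"wx":0,"wy":0,"wz":2,"grip":0.004}])

```text
time_s: 13.9
tool_pos: [0.5626, 0.0688, 0.1341]
tool_rot: [[-0.337, 0.941, 0.002], [0.941, 0.337, 0.001], [0.001, 0.002, -1.0]]
force: [-0.2, 0.7, 3.0]
finger_gap: 0.0136
```

```bash
python3 - <<'E'
from h import *
st()
E
```

```text
t 13.9 p [0.5626 0.0688 0.1341] yaw 1.9148 z [ 0.0018  0.0012 -1.    ] F [-0.19  0.73  3.01] M [ 0.316 -0.023  0.029] gap 0.0136 q6 -0.323
```

```bash
python3 - <<'E'
from h import *
M=T(); w=load("wrist"); np.savez("w10.npz",T=M,**w)
cv2.imwrite("pics/w10.png",w["color"][:,:,::-1])
d=np.load("w1.npz")
# rectified old patch in clamp region at z=.03, 6px/mm
def rect(w,M,c,z,sz=.12,N=600):
    s=sz/N; g=np.zeros((N,N,2),np.float32)
    for i in range(N):
        for j in range(N): g[i,j]=wproj(w,M,np.array([c[0]+(j-N/2)*s,c[1]-(i-N/2)*s,z]))
    return cv2.remap(np.ascontiguousarray(w["color"][:,:,::-1]),g[...,0],g[...,1],cv2.INTER_CUBIC)
cv2.imwrite("pics/j0.png",rect({k:d[k] for k in d},d["T"],(.575,.10),.026))
E
```

```text
(no output)
```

View pics/w10.png

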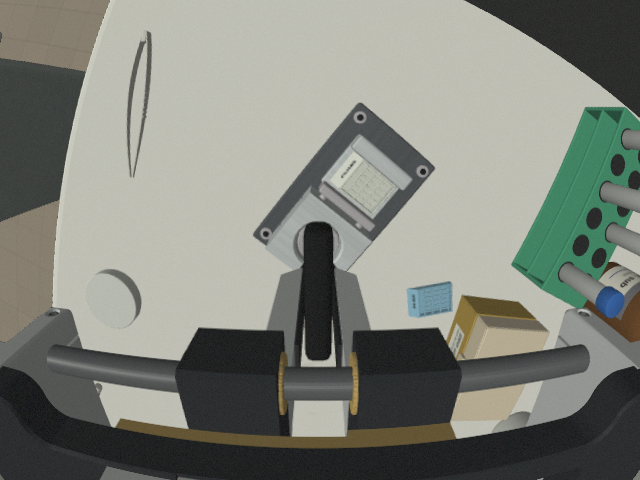

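View pics/j0.png

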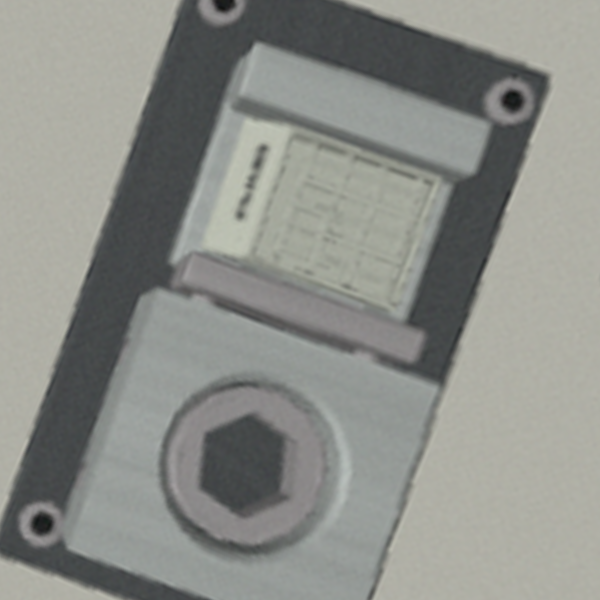

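```bash
cat >> h.py <<'E'
def rect(w,M,c,z,sz=.12,N=600):
    s=sz/N; g=np.zeros((N,N,2),np.float32)
    for i in range(N):
        for j in range(N): g[i,j]=wproj(w,M,np.array([c[0]+(j-N/2)*s,c[1]-(i-N/2)*s,z]))
    return cv2.remap(np.ascontiguousarray(w["color"][:,:,::-1]),g[...,0],g[...,1],cv2.INTER_CUBIC)
E
python3 - <<'E'
from h import *
a=np.load("w1.npz");b=np.load("w10.npz")
r=[rect({k:d[k] for k in d},d["T"],(.572,.11),.026,.07,400) for d in (a,b)]
cv2.imwrite("pics/j1.png",np.hstack(r))
E
```

```text
(no output)
```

View pics/j1.png

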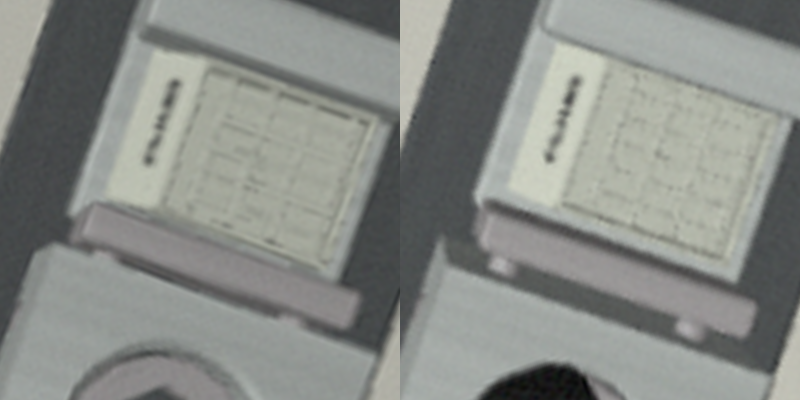

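The jaw has moved off the block compared with the first picture, so the screw is turning. From here I'll take small steps and read the torque each time.

drive_tool(plan=[{"dx":0,"dy":0,"dz":0,"wx":0,"wy":0,"wz":1,"grip":0.004},{"dx":0,"dy":0,"dz":0,"wx":0,"wy":0,"wz":0,"grip":0.004}])

```text
time_s: 14.12
tool_pos: [0.5625, 0.0687, 0.1341]
tool_rot: [[-0.323, 0.947, 0.002], [0.947, 0.323, 0.001], [0.0, 0.002, -1.0]]
force: [1.0, 1.8, 3.3]
finger_gap: 0.0135
```

```bash
cat > s.py <<'E'
from h import *
st()
E
python3 s.py
```

```text
t 14.12 p [0.5625 0.0687 0.1341] yaw 1.8992 z [ 0.0018  0.001  -1.    ] F [0.97 1.84 3.35] M [ 0.515 -0.159  0.031] gap 0.0135 q6 -0.308
```

drive_tool(plan=[{"dx":0,"dy":0,"dz":0,"wx":0,"wy":0,"wz":1,"grip":0.004}])

```text
time_s: 14.2
tool_pos: [0.5625, 0.0686, 0.1341]
tool_rot: [[-0.306, 0.952, 0.002], [0.952, 0.306, 0.001], [0.0, 0.002, -1.0]]
force: [0.8, 2.2, 3.4]
finger_gap: 0.0139
```

```bash
python3 s.py
```

```text
t 14.2 p [0.5625 0.0686 0.1341] yaw 1.8818 z [ 1.7e-03  9.0e-04 -1.0e+00] F [0.78 2.21 3.36] M [ 0.524 -0.176  0.058] gap 0.0139 q6 -0.29
```

drive_tool(plan=[{"dx":0.0003,"dy":0.0001,"dz":0,"wx":0,"wy":0,"wz":1,"grip":0.004}])

```text
time_s: 14.28
tool_pos: [0.5625, 0.0688, 0.1341]
tool_rot: [[-0.288, 0.958, 0.002], [0.958, 0.288, 0.001], [0.0, 0.002, -1.0]]
force: [1.0, 1.6, 4.5]
finger_gap: 0.014
```

```bash
python3 s.py
```

```text
t 14.28 p [0.5625 0.0688 0.1341] yaw 1.8632 z [ 1.6e-03  5.0e-04 -1.0e+00] F [0.99 1.58 4.51] M [ 0.443 -0.227  0.099] gap 0.014 q6 -0.271
```

drive_tool(plan=[{"dx":0,"dy":0,"dz":0,"wx":0,"wy":0,"wz":1,"grip":0.004}])

```text
time_s: 14.37
tool_pos: [0.5625, 0.0687, 0.1341]
tool_rot: [[-0.271, 0.962, 0.002], [0.962, 0.271, 0.0], [-0.0, 0.002, -1.0]]
force: [1.1, 2.0, 4.1]
finger_gap: 0.0135
```

```bash
python3 s.py
```

```text
t 14.37 p [0.5625 0.0687 0.1341] yaw 1.8456 z [ 1.7e-03  3.0e-04 -1.0e+00] F [1.07 2.02 4.12] M [ 0.508 -0.275  0.105] gap 0.0135 q6 -0.254
```

drive_tool(plan=[{"dx":0.0003,"dy":0.0002,"dz":-0.0001,"wx":0,"wy":0,"wz":1,"grip":0.004}])

```text
time_s: 14.45
tool_pos: [0.5626, 0.0689, 0.1341]
tool_rot: [[-0.254, 0.967, 0.001], [0.967, 0.254, 0.0], [-0.0, 0.001, -1.0]]
force: [0.4, 0.5, 4.0]
finger_gap: 0.0141
```

```bash
python3 s.py
```

```text
t 14.45 p [0.5626 0.0689 0.1341] yaw 1.828 z [ 0.0014  0.     -1.    ] F [0.38 0.55 3.97] M [ 0.396 -0.28  -0.002] gap 0.0141 q6 -0.235
```

drive_tool(plan=[{"dx":0,"dy":0,"dz":0,"wx":0,"wy":0,"wz":1,"grip":0.004}])

```text
time_s: 14.53
tool_pos: [0.5626, 0.0688, 0.1341]
tool_rot: [[-0.237, 0.971, 0.001], [0.971, 0.237, -0.0], [-0.0, 0.001, -1.0]]
force: [1.0, 1.8, 4.9]
finger_gap: 0.0136
```

```bash
python3 s.py
```

```text
t 14.53 p [0.5626 0.0688 0.1341] yaw 1.8105 z [ 1.4e-03 -1.0e-04 -1.0e+00] F [1.   1.82 4.88] M [ 0.412 -0.357  0.043] gap 0.0136 q6 -0.218
```

drive_tool(plan=[{"dx":0,"dy":0.0001,"dz":-0.0002,"wx":0,"wy":0,"wz":1,"grip":0.004}])

```text
time_s: 14.62
tool_pos: [0.5625, 0.0688, 0.1341]
tool_rot: [[-0.22, 0.975, 0.001], [0.975, 0.22, -0.0], [-0.0, 0.001, -1.0]]
force: [0.8, 2.2, 3.4]
finger_gap: 0.0137
```

```bash
python3 s.py
```

```text
t 14.62 p [0.5625 0.0688 0.1341] yaw 1.793 z [ 1.e-03 -1.e-04 -1.e+00] F [0.79 2.22 3.44] M [ 0.448 -0.456  0.102] gap 0.0137 q6 -0.2
```

drive_tool(plan=[{"dx":0,"dy":0,"dz":0,"wx":0,"wy":0,"wz":1,"grip":0.004}])

```text
time_s: 14.7
tool_pos: [0.5626, 0.0689, 0.1341]
tool_rot: [[-0.203, 0.979, 0.001], [0.979, 0.203, -0.0], [-0.0, 0.001, -1.0]]
force: [2.0, 1.9, 3.8]
finger_gap: 0.014
```

```bash
python3 s.py
```

```text
t 14.7 p [0.5626 0.0689 0.1341] yaw 1.7755 z [ 0.001 -0.    -1.   ] F [2.04 1.94 3.81] M [ 0.411 -0.451  0.077] gap 0.014 q6 -0.183
```

drive_tool(plan=[{"dx":0,"dy":0,"dz":0,"wx":0,"wy":0,"wz":1,"grip":0.004}])

```text
time_s: 14.78
tool_pos: [0.5626, 0.0688, 0.1341]
tool_rot: [[-0.186, 0.983, 0.001], [0.983, 0.186, -0.0], [-0.0, 0.001, -1.0]]
force: [1.6, 1.8, 4.3]
finger_gap: 0.014
```

```bash
python3 s.py
```

```text
t 14.78 p [0.5626 0.0688 0.1341] yaw 1.7581 z [ 1.e-03 -1.e-04 -1.e+00] F [1.56 1.77 4.34] M [ 0.492 -0.536  0.024] gap 0.014 q6 -0.165
```

drive_tool(plan=[{"dx":0.0002,"dy":0.0003,"dz":0,"wx":0,"wy":0,"wz":1,"grip":0.004}])

```text
time_s: 14.87
tool_pos: [0.5627, 0.069, 0.1341]
tool_rot: [[-0.169, 0.986, 0.001], [0.986, 0.169, -0.0], [-0.0, 0.001, -1.0]]
force: [0.6, 1.5, 5.2]
finger_gap: 0.0137
```

```bash
python3 s.py
```

```text
t 14.87 p [0.5627 0.069  0.1341] yaw 1.7405 z [ 7.e-04 -3.e-04 -1.e+00] F [0.61 1.52 5.19] M [ 0.3   -0.448  0.062] gap 0.0137 q6 -0.148
```

drive_tool(plan=[{"dx":0,"dy":0,"dz":0,"wx":0,"wy":0,"wz":1,"grip":0.004}])

```text
time_s: 14.95
tool_pos: [0.5627, 0.069, 0.134]
tool_rot: [[-0.152, 0.988, 0.001], [0.988, 0.152, -0.0], [-0.0, 0.0, -1.0]]
force: [1.3, 2.3, 5.2]
finger_gap: 0.0138
```

```bash
python3 s.py
```

```text
t 14.95 p [0.5627 0.069  0.134 ] yaw 1.7231 z [ 6.e-04 -4.e-04 -1.e+00] F [1.3  2.32 5.15] M [ 0.349 -0.507  0.06 ] gap 0.0138 q6 -0.13
```

drive_tool(plan=[{"dx":0,"dy":0,"dz":0,"wx":0,"wy":0,"wz":1,"grip":0.004}])

```text
time_s: 15.03
tool_pos: [0.5627, 0.069, 0.134]
tool_rot: [[-0.134, 0.991, 0.001], [0.991, 0.134, -0.0], [-0.0, 0.001, -1.0]]
force: [1.2, 1.8, 4.2]
finger_gap: 0.014
```

```bash
python3 s.py
```

```text
t 15.03 p [0.5627 0.069  0.134 ] yaw 1.7057 z [ 6.e-04 -3.e-04 -1.e+00] F [1.16 1.77 4.16] M [ 0.309 -0.496  0.035] gap 0.014 q6 -0.113
```

drive_tool(plan=[{"dx":0.0001,"dy":0.0002,"dz":-0.0002,"wx":0,"wy":0,"wz":1,"grip":0.004}])

```text
time_s: 15.12
tool_pos: [0.5627, 0.069, 0.1341]
tool_rot: [[-0.117, 0.993, 0.0], [0.993, 0.117, -0.0], [-0.0, 0.0, -1.0]]
force: [1.7, 1.5, 3.8]
finger_gap: 0.0134
```

```bash
python3 s.py
```

```text
t 15.12 p [0.5627 0.069  0.1341] yaw 1.6882 z [ 3.e-04 -5.e-04 -1.e+00] F [1.71 1.49 3.78] M [ 0.223 -0.52   0.068] gap 0.0134 q6 -0.095
```

drive_tool(plan=[{"dx":0,"dy":0,"dz":0,"wx":0,"wy":0,"wz":1,"grip":0.004}])

```text
time_s: 15.2
tool_pos: [0.5627, 0.0691, 0.1341]
tool_rot: [[-0.1, 0.995, 0.0], [0.995, 0.1, -0.0], [-0.0, 0.0, -1.0]]
force: [2.2, 0.4, 3.9]
finger_gap: 0.0141
```

```bash
python3 s.py
```

```text
t 15.2 p [0.5627 0.0691 0.1341] yaw 1.6707 z [ 3.e-04 -4.e-04 -1.e+00] F [2.22 0.4  3.89] M [ 0.216 -0.548  0.074] gap 0.0141 q6 -0.078
```

drive_tool(plan=[{"dx":0,"dy":0,"dz":0,"wx":0,"wy":0,"wz":1,"grip":0.004}])

```text
time_s: 15.28
tool_pos: [0.5627, 0.0691, 0.1341]
tool_rot: [[-0.082, 0.997, 0.0], [0.997, 0.082, -0.0], [-0.0, 0.0, -1.0]]
force: [1.7, 0.9, 4.3]
finger_gap: 0.014
```

```bash
python3 s.py
```

```text
t 15.28 p [0.5627 0.0691 0.1341] yaw 1.6533 z [ 3.e-04 -4.e-04 -1.e+00] F [1.68 0.91 4.32] M [ 0.217 -0.563  0.098] gap 0.014 q6 -0.06
```

drive_tool(plan=[{"dx":0,"dy":0.0004,"dz":-0.0001,"wx":0,"wy":0,"wz":1,"grip":0.004}])

```text
time_s: 15.37
tool_pos: [0.5629, 0.0691, 0.1341]
tool_rot: [[-0.065, 0.998, -0.0], [0.998, 0.065, -0.0], [-0.0, -0.0, -1.0]]
force: [0.3, 1.2, 4.2]
finger_gap: 0.0134
```

```bash
python3 s.py
```

```text
t 15.37 p [0.5629 0.0691 0.1341] yaw 1.6359 z [-3.e-04 -4.e-04 -1.e+00] F [0.34 1.19 4.18] M [ 0.162 -0.414  0.021] gap 0.0134 q6 -0.043
```

drive_tool(plan=[{"dx":0,"dy":0,"dz":0,"wx":0,"wy":0,"wz":1,"grip":0.004}])

```text
time_s: 15.45
tool_pos: [0.5629, 0.0691, 0.1341]
tool_rot: [[-0.048, 0.999, -0.0], [0.999, 0.048, -0.0], [-0.0, -0.0, -1.0]]
force: [0.7, 1.1, 4.5]
finger_gap: 0.0139
```

```bash
python3 s.py
```

```text
t 15.45 p [0.5629 0.0691 0.1341] yaw 1.6184 z [-5.e-04 -4.e-04 -1.e+00] F [0.72 1.1  4.47] M [ 0.197 -0.474  0.036] gap 0.0139 q6 -0.025
```

drive_tool(plan=[{"dx":0,"dy":0,"dz":0,"wx":0,"wy":0,"wz":1,"grip":0.004}])

```text
time_s: 15.53
tool_pos: [0.563, 0.0691, 0.1341]
tool_rot: [[-0.03, 1.0, -0.0], [1.0, 0.03, -0.0], [-0.0, -0.0, -1.0]]
force: [0.7, 1.3, 3.9]
finger_gap: 0.0136
```

```bash
python3 s.py
```

```text
t 15.53 p [0.563  0.0691 0.1341] yaw 1.6009 z [-2.e-04 -4.e-04 -1.e+00] F [0.7  1.25 3.91] M [ 0.203 -0.469  0.068] gap 0.0136 q6 -0.008
```

drive_tool(plan=[{"dx":0,"dy":0.0002,"dz":0,"wx":0,"wy":0,"wz":1,"grip":0.004}])

```text
time_s: 15.62
tool_pos: [0.563, 0.0691, 0.1341]
tool_rot: [[-0.013, 1.0, -0.001], [1.0, 0.013, -0.0], [-0.0, -0.001, -1.0]]
force: [-0.0, 0.7, 4.6]
finger_gap: 0.0137
```

```bash
python3 s.py
```

```text
t 15.62 p [0.563  0.0691 0.1341] yaw 1.5835 z [-5.e-04 -4.e-04 -1.e+00] F [-0.03  0.74  4.6 ] M [ 0.143 -0.307  0.054] gap 0.0137 q6 0.01
```

drive_tool(plan=[{"dx":0,"dy":0,"dz":0,"wx":0,"wy":0,"wz":1,"grip":0.004}])

```text
time_s: 15.7
tool_pos: [0.5631, 0.0691, 0.1341]
tool_rot: [[0.005, 1.0, -0.001], [1.0, -0.005, -0.0], [-0.0, -0.0, -1.0]]
force: [0.7, 0.1, 4.0]
finger_gap: 0.0136
```

```bash
python3 s.py
```

```text
t 15.7 p [0.5631 0.0691 0.1341] yaw 1.5661 z [-5.e-04 -4.e-04 -1.e+00] F [0.68 0.1  3.95] M [ 0.118 -0.339  0.091] gap 0.0136 q6 0.027
```

drive_tool(plan=[{"dx":0,"dy":0,"dz":0,"wx":0,"wy":0,"wz":1,"grip":0.004}])

```text
time_s: 15.78
tool_pos: [0.5631, 0.0691, 0.1341]
tool_rot: [[0.022, 1.0, -0.0], [1.0, -0.022, -0.0], [-0.0, -0.0, -1.0]]
force: [1.7, 0.2, 4.5]
finger_gap: 0.0139
```

```bash
python3 s.py
```

```text
t 15.78 p [0.5631 0.0691 0.1341] yaw 1.5486 z [-4.e-04 -3.e-04 -1.e+00] F [1.68 0.2  4.47] M [ 0.115 -0.377  0.052] gap 0.0139 q6 0.045
```

drive_tool(plan=[{"dx":0,"dy":0.0002,"dz":-0.0001,"wx":0,"wy":0,"wz":1,"grip":0.004}])

```text
time_s: 15.87
tool_pos: [0.5632, 0.0692, 0.1341]
tool_rot: [[0.04, 0.999, -0.001], [0.999, -0.04, -0.0], [-0.0, -0.001, -1.0]]
force: [-0.3, -0.0, 4.1]
finger_gap: 0.014
```

```bash
python3 s.py
```

```text
t 15.87 p [0.5632 0.0692 0.1341] yaw 1.5312 z [-7.e-04 -3.e-04 -1.e+00] F [-0.33 -0.    4.11] M [ 0.076 -0.266  0.074] gap 0.014 q6 0.062
```

drive_tool(plan=[{"dx":0,"dy":0,"dz":0,"wx":0,"wy":0,"wz":1,"grip":0.004}])

```text
time_s: 15.95
tool_pos: [0.5632, 0.0691, 0.1341]
tool_rot: [[0.057, 0.998, -0.001], [0.998, -0.057, -0.0], [-0.0, -0.001, -1.0]]
force: [0.8, 0.3, 3.7]
finger_gap: 0.0141
```

```bash
python3 s.py
```

```text
t 15.95 p [0.5632 0.0691 0.1341] yaw 1.5137 z [-7.e-04 -3.e-04 -1.e+00] F [0.83 0.28 3.68] M [ 0.099 -0.251  0.091] gap 0.0141 q6 0.08
```

drive_tool(plan=[{"dx":0,"dy":0,"dz":0,"wx":0,"wy":0,"wz":1,"grip":0.004}])

```text
time_s: 16.03
tool_pos: [0.5632, 0.0692, 0.1341]
tool_rot: [[0.074, 0.997, -0.001], [0.997, -0.074, -0.0], [-0.0, -0.001, -1.0]]
force: [1.0, 1.4, 3.8]
finger_gap: 0.014
```

```bash
python3 s.py
```

```text
t 16.03 p [0.5632 0.0692 0.1341] yaw 1.4963 z [-6.e-04 -3.e-04 -1.e+00] F [1.01 1.41 3.84] M [ 0.082 -0.234  0.131] gap 0.014 q6 0.097
```

drive_tool(plan=[{"dx":0,"dy":0,"dz":0,"wx":0,"wy":0,"wz":0.5,"grip":0.004}])

```text
time_s: 16.12
tool_pos: [0.5632, 0.0692, 0.1341]
tool_rot: [[0.083, 0.997, -0.001], [0.997, -0.083, -0.0], [-0.0, -0.001, -1.0]]
force: [-0.2, -0.1, 3.3]
finger_gap: 0.0137
```

```bash
python3 s.py
```

```text
t 16.12 p [0.5632 0.0692 0.1341] yaw 1.4879 z [-6.e-04 -3.e-04 -1.e+00] F [-0.17 -0.05  3.32] M [ 0.046 -0.209  0.033] gap 0.0137 q6 0.105
```

drive_tool(plan=[{"dx":0,"dy":0,"dz":0,"wx":0,"wy":0,"wz":0.5,"grip":0.004}])

```text
time_s: 16.2
tool_pos: [0.5632, 0.0692, 0.1341]
tool_rot: [[0.091, 0.996, -0.001], [0.996, -0.091, -0.0], [-0.0, -0.001, -1.0]]
force: [-0.5, 0.4, 3.4]
finger_gap: 0.0141
```

```bash
python3 s.py
```

```text
t 16.2 p [0.5632 0.0692 0.1341] yaw 1.4796 z [-5.e-04 -3.e-04 -1.e+00] F [-0.45  0.44  3.37] M [ 0.108 -0.28   0.043] gap 0.0141 q6 0.114
```

Noise only. Continuing.

drive_tool(plan=[{"dx":0,"dy":0,"dz":0,"wx":0,"wy":0,"wz":1,"grip":0.004}])

```text
time_s: 16.28
tool_pos: [0.5633, 0.0692, 0.1341]
tool_rot: [[0.109, 0.994, -0.0], [0.994, -0.109, -0.0], [-0.0, -0.0, -1.0]]
force: [0.3, -0.4, 3.2]
finger_gap: 0.0142
```

```bash
python3 s.py
```

```text
t 16.28 p [0.5633 0.0692 0.1341] yaw 1.4619 z [-4.e-04 -3.e-04 -1.e+00] F [ 0.27 -0.41  3.16] M [ 0.044 -0.24  -0.019] gap 0.0142 q6 0.131
```

drive_tool(plan=[{"dx":0,"dy":0,"dz":0,"wx":0,"wy":0,"wz":1,"grip":0.004}])

```text
time_s: 16.37
tool_pos: [0.5633, 0.0692, 0.1341]
tool_rot: [[0.127, 0.992, -0.0], [0.992, -0.127, -0.0], [-0.0, -0.0, -1.0]]
force: [1.1, 0.3, 2.8]
finger_gap: 0.0141
```

```bash
python3 s.py
```

```text
t 16.37 p [0.5633 0.0692 0.1341] yaw 1.444 z [-4.e-04 -2.e-04 -1.e+00] F [1.12 0.27 2.82] M [ 0.009 -0.226  0.047] gap 0.0141 q6 0.149
```

drive_tool(plan=[{"dx":0,"dy":0,"dz":0,"wx":0,"wy":0,"wz":1,"grip":0.004}])

```text
time_s: 16.45
tool_pos: [0.5633, 0.0692, 0.1341]
tool_rot: [[0.144, 0.99, -0.0], [0.99, -0.144, -0.0], [-0.0, -0.0, -1.0]]
force: [0.8, -0.8, 2.7]
finger_gap: 0.0138
```

```bash
python3 s.py
```

```text
t 16.45 p [0.5633 0.0692 0.1341] yaw 1.4264 z [-3.e-04 -2.e-04 -1.e+00] F [ 0.85 -0.85  2.71] M [ 0.037 -0.266  0.058] gap 0.0138 q6 0.167
```

drive_tool(plan=[{"dx":0,"dy":0.0001,"dz":0,"wx":0,"wy":0,"wz":1,"grip":0.004}])

```text
time_s: 16.53
tool_pos: [0.5634, 0.0692, 0.1341]
tool_rot: [[0.161, 0.987, -0.0], [0.987, -0.161, -0.0], [-0.0, -0.0, -1.0]]
force: [0.7, 0.4, 2.6]
finger_gap: 0.0142
```

```bash
python3 s.py
```

```text
t 16.53 p [0.5634 0.0692 0.1341] yaw 1.409 z [-5.e-04 -2.e-04 -1.e+00] F [0.74 0.41 2.62] M [ 0.01  -0.183  0.055] gap 0.0142 q6 0.184
```

drive_tool(plan=[{"dx":0,"dy":0,"dz":0,"wx":0,"wy":0,"wz":1,"grip":0.004}])

```text
time_s: 16.62
tool_pos: [0.5634, 0.0692, 0.1341]
tool_rot: [[0.178, 0.984, -0.0], [0.984, -0.178, -0.0], [-0.0, -0.0, -1.0]]
force: [0.7, -0.1, 2.4]
finger_gap: 0.0138
```

```bash
python3 s.py
```

```text
t 16.62 p [0.5634 0.0692 0.1341] yaw 1.3915 z [-4.e-04 -2.e-04 -1.e+00] F [ 0.71 -0.13  2.43] M [-0.026 -0.204  0.077] gap 0.0138 q6 0.202
```

drive_tool(plan=[{"dx":0,"dy":0,"dz":0,"wx":0,"wy":0,"wz":1,"grip":0.004}])

```text
time_s: 16.7
tool_pos: [0.5634, 0.0692, 0.1341]
tool_rot: [[0.195, 0.981, -0.0], [0.981, -0.195, -0.0], [-0.0, -0.0, -1.0]]
force: [0.0, -0.1, 2.5]
finger_gap: 0.0137
```

```bash
python3 s.py
```

```text
t 16.7 p [0.5634 0.0692 0.1341] yaw 1.3741 z [-4.e-04 -2.e-04 -1.e+00] F [ 0.03 -0.09  2.53] M [-0.034 -0.205  0.064] gap 0.0137 q6 0.219
```

drive_tool(plan=[{"dx":0,"dy":0,"dz":0,"wx":0,"wy":0,"wz":1,"grip":0.004}])

```text
time_s: 16.78
tool_pos: [0.5634, 0.0692, 0.1341]
tool_rot: [[0.213, 0.977, -0.0], [0.977, -0.213, -0.0], [-0.0, -0.0, -1.0]]
force: [0.9, -0.9, 3.5]
finger_gap: 0.0136
```

```bash
python3 s.py
```

```text
t 16.78 p [0.5634 0.0692 0.1341] yaw 1.3566 z [-3.e-04 -2.e-04 -1.e+00] F [ 0.9  -0.93  3.51] M [-0.025 -0.172  0.041] gap 0.0136 q6 0.237
```

drive_tool(plan=[{"dx":0,"dy":0,"dz":0,"wx":0,"wy":0,"wz":1,"grip":0.004}])

```text
time_s: 16.87
tool_pos: [0.5634, 0.0692, 0.1341]
tool_rot: [[0.23, 0.973, -0.0], [0.973, -0.23, -0.0], [-0.0, -0.0, -1.0]]
force: [1.0, 0.3, 4.0]
finger_gap: 0.0137
```

```bash
python3 s.py
```

```text
t 16.87 p [0.5634 0.0692 0.1341] yaw 1.3392 z [-3.e-04 -2.e-04 -1.e+00] F [1.   0.34 3.98] M [-0.009 -0.214  0.104] gap 0.0137 q6 0.254
```

drive_tool(plan=[{"dx":0,"dy":0,"dz":0,"wx":0,"wy":0,"wz":1,"grip":0.004}])

```text
time_s: 16.95
tool_pos: [0.5634, 0.0692, 0.1341]
tool_rot: [[0.247, 0.969, -0.0], [0.969, -0.247, -0.0], [-0.0, -0.0, -1.0]]
force: [0.4, -0.5, 1.9]
finger_gap: 0.014
```

```bash
python3 s.py
```

```text
t 16.95 p [0.5634 0.0692 0.1341] yaw 1.3217 z [-3.e-04 -2.e-04 -1.e+00] F [ 0.41 -0.49  1.87] M [-0.008 -0.235  0.017] gap 0.014 q6 0.272
```

drive_tool(plan=[{"dx":0,"dy":0,"dz":0,"wx":0,"wy":0,"wz":1,"grip":0.004}])

```text
time_s: 17.03
tool_pos: [0.5635, 0.0692, 0.1341]
tool_rot: [[0.263, 0.965, -0.0], [0.965, -0.263, -0.0], [-0.0, -0.0, -1.0]]
force: [-0.0, -0.2, 1.4]
finger_gap: 0.0138
```

```bash
python3 s.py
```

```text
t 17.03 p [0.5635 0.0692 0.1341] yaw 1.3042 z [-3.e-04 -2.e-04 -1.e+00] F [-0.02 -0.21  1.36] M [-0.049 -0.21   0.056] gap 0.0138 q6 0.289
```

drive_tool(plan=[{"dx":0,"dy":0,"dz":0,"wx":0,"wy":0,"wz":1,"grip":0.004}])

```text
time_s: 17.12
tool_pos: [0.5635, 0.0692, 0.1341]
tool_rot: [[0.28, 0.96, -0.0], [0.96, -0.28, -0.0], [-0.0, -0.0, -1.0]]
force: [0.9, -0.9, 1.1]
finger_gap: 0.0139
```

```bash
python3 s.py
```

```text
t 17.12 p [0.5635 0.0692 0.1341] yaw 1.2868 z [-2.e-04 -2.e-04 -1.e+00] F [ 0.95 -0.86  1.12] M [-0.064 -0.225 -0.008] gap 0.0139 q6 0.306
```

drive_tool(plan=[{"dx":0,"dy":0,"dz":0,"wx":0,"wy":0,"wz":1,"grip":0.004}])

```text
time_s: 17.2
tool_pos: [0.5635, 0.0692, 0.1341]
tool_rot: [[0.297, 0.955, -0.0], [0.955, -0.297, -0.0], [-0.0, -0.0, -1.0]]
force: [0.5, -0.0, 1.6]
finger_gap: 0.014
```

```bash
python3 s.py
```

```text
t 17.2 p [0.5635 0.0692 0.1341] yaw 1.2694 z [-2.e-04 -2.e-04 -1.e+00] F [ 0.52 -0.04  1.56] M [-0.054 -0.271 -0.014] gap 0.014 q6 0.324
```

drive_tool(plan=[{"dx":0,"dy":0,"dz":0.0002,"wx":0,"wy":0,"wz":1,"grip":0.004}])

```text
time_s: 17.28
tool_pos: [0.5636, 0.0692, 0.1341]
tool_rot: [[0.314, 0.95, 0.0], [0.95, -0.314, -0.0], [-0.0, 0.0, -1.0]]
force: [0.7, -0.2, 3.0]
finger_gap: 0.0138
```

```bash
python3 s.py
```

```text
t 17.28 p [0.5636 0.0692 0.1341] yaw 1.2519 z [ 1.e-04 -2.e-04 -1.e+00] F [ 0.66 -0.24  3.05] M [-0.079 -0.187  0.079] gap 0.0138 q6 0.341
```

drive_tool(plan=[{"dx":0,"dy":0,"dz":0,"wx":0,"wy":0,"wz":1,"grip":0.004}])

```text
time_s: 17.37
tool_pos: [0.5635, 0.0692, 0.1341]
tool_rot: [[0.33, 0.944, -0.0], [0.944, -0.33, -0.0], [-0.0, 0.0, -1.0]]
force: [0.8, 0.0, 3.4]
finger_gap: 0.0133
```

```bash
python3 s.py
```

```text
t 17.37 p [0.5635 0.0692 0.1341] yaw 1.2345 z [-0.e+00 -2.e-04 -1.e+00] F [0.84 0.03 3.36] M [-0.071 -0.268  0.058] gap 0.0133 q6 0.359
```

drive_tool(plan=[{"dx":0,"dy":0,"dz":0,"wx":0,"wy":0,"wz":1,"grip":0.004}])

```text
time_s: 17.45
tool_pos: [0.5636, 0.0692, 0.1341]
tool_rot: [[0.346, 0.938, 0.0], [0.938, -0.346, -0.0], [-0.0, 0.0, -1.0]]
force: [-0.0, -0.3, 2.2]
finger_gap: 0.0137
```

```bash
python3 s.py; python3 - <<'E'
from h import *
M=T(); w=load("wrist"); np.savez("w11.npz",T=M,**w)
cv2.imwrite("pics/w11.png",w["color"][:,:,::-1])
E
```

```text
t 17.45 p [0.5636 0.0692 0.1341] yaw 1.217 z [ 2.e-04 -2.e-04 -1.e+00] F [-0.03 -0.27  2.2 ] M [-0.129 -0.205  0.079] gap 0.0137 q6 0.376
```

View pics/w11.png

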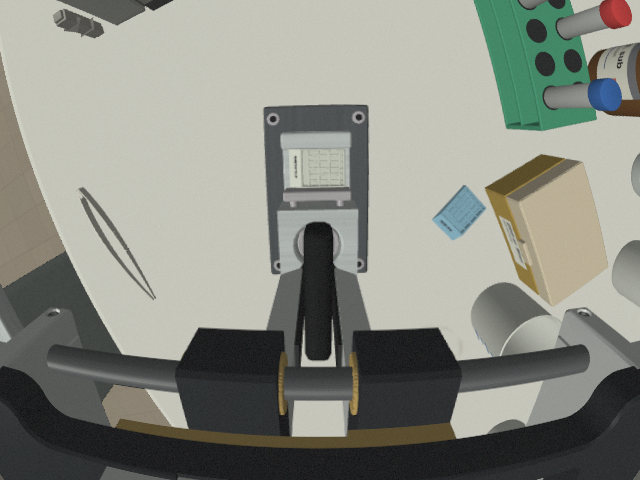

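The jaw, at about (318,196), sits clear of the block and close to the cassette. The dish and beaker are clear.

drive_tool(plan=[{"dx":0,"dy":0,"dz":0,"wx":0,"wy":0,"wz":1,"grip":0.004}])

```text
time_s: 17.58
tool_pos: [0.5636, 0.0692, 0.1341]
tool_rot: [[0.362, 0.932, 0.0], [0.932, -0.362, -0.0], [-0.0, 0.0, -1.0]]
force: [0.6, -0.8, 2.3]
finger_gap: 0.0139
```

```bash
python3 s.py
```

```text
t 17.58 p [0.5636 0.0692 0.1341] yaw 1.2003 z [ 1.e-04 -2.e-04 -1.e+00] F [ 0.64 -0.75  2.27] M [-0.147 -0.258  0.02 ] gap 0.0139 q6 0.393
```

drive_tool(plan=[{"dx":0,"dy":0,"dz":0,"wx":0,"wy":0,"wz":1,"grip":0.004}])

```text
time_s: 17.67
tool_pos: [0.5636, 0.0692, 0.1341]
tool_rot: [[0.379, 0.925, 0.0], [0.925, -0.379, -0.0], [-0.0, 0.0, -1.0]]
force: [0.8, -0.7, 2.2]
finger_gap: 0.0136
```

```bash
python3 s.py
```

```text
t 17.67 p [0.5636 0.0692 0.1341] yaw 1.1822 z [ 2.e-04 -2.e-04 -1.e+00] F [ 0.77 -0.68  2.16] M [-0.136 -0.275  0.066] gap 0.0136 q6 0.411
```

drive_tool(plan=[{"dx":0,"dy":0,"dz":0,"wx":0,"wy":0,"wz":1,"grip":0.004}])

```text
time_s: 17.75
tool_pos: [0.5636, 0.0692, 0.1341]
tool_rot: [[0.395, 0.919, 0.0], [0.919, -0.395, -0.0], [-0.0, 0.0, -1.0]]
force: [1.0, -1.3, 2.1]
finger_gap: 0.0137
```

```bash
python3 s.py
```

```text
t 17.75 p [0.5636 0.0692 0.1341] yaw 1.1646 z [ 2.e-04 -2.e-04 -1.e+00] F [ 1.05 -1.34  2.11] M [-0.183 -0.253  0.064] gap 0.0137 q6 0.429
```

drive_tool(plan=[{"dx":-0.0001,"dy":0.0001,"dz":0,"wx":0,"wy":0,"wz":1,"grip":0.004}])

```text
time_s: 17.83
tool_pos: [0.5636, 0.0691, 0.1341]
tool_rot: [[0.411, 0.912, 0.0], [0.912, -0.411, -0.0], [-0.0, 0.0, -1.0]]
force: [1.5, -0.1, 2.9]
finger_gap: 0.0137
```

```bash
python3 s.py
```

```text
t 17.83 p [0.5636 0.0691 0.1341] yaw 1.1472 z [ 1.e-04 -1.e-04 -1.e+00] F [ 1.52 -0.06  2.86] M [-0.051 -0.24   0.064] gap 0.0137 q6 0.446
```

drive_tool(plan=[{"dx":0,"dy":0,"dz":0,"wx":0,"wy":0,"wz":1,"grip":0.004}])

```text
time_s: 17.92
tool_pos: [0.5636, 0.0691, 0.1341]
tool_rot: [[0.427, 0.904, 0.0], [0.904, -0.427, -0.0], [0.0, 0.0, -1.0]]
force: [2.4, 0.3, 3.5]
finger_gap: 0.0139
```

```bash
python3 s.py
```

```text
t 17.92 p [0.5636 0.0691 0.1341] yaw 1.1298 z [ 1.e-04 -1.e-04 -1.e+00] F [2.38 0.31 3.51] M [-0.182 -0.297  0.093] gap 0.0139 q6 0.463
```

drive_tool(plan=[{"dx":0,"dy":0,"dz":0,"wx":0,"wy":0,"wz":1,"grip":0.004}])

```text
time_s: 18.0
tool_pos: [0.5636, 0.0691, 0.1341]
tool_rot: [[0.443, 0.897, 0.0], [0.897, -0.443, -0.0], [0.0, 0.0, -1.0]]
force: [0.7, -0.4, 3.3]
finger_gap: 0.0138
```

```bash
python3 s.py
```

```text
t 18.0 p [0.5636 0.0691 0.1341] yaw 1.1123 z [ 2.e-04 -1.e-04 -1.e+00] F [ 0.73 -0.36  3.3 ] M [-0.127 -0.284  0.079] gap 0.0138 q6 0.481
```

drive_tool(plan=[{"dx":0,"dy":0.0001,"dz":0,"wx":0,"wy":0,"wz":1,"grip":0.004}])

```text
time_s: 18.08
tool_pos: [0.5637, 0.0691, 0.1341]
tool_rot: [[0.458, 0.889, 0.0], [0.889, -0.458, -0.0], [-0.0, 0.0, -1.0]]
force: [0.4, -0.6, 2.7]
finger_gap: 0.0138
```

```bash
python3 s.py
```

```text
t 18.08 p [0.5637 0.0691 0.1341] yaw 1.095 z [ 1.e-04 -1.e-04 -1.e+00] F [ 0.39 -0.62  2.74] M [-0.094 -0.222  0.106] gap 0.0138 q6 0.498
```

drive_tool(plan=[{"dx":0,"dy":0,"dz":0,"wx":0,"wy":0,"wz":1,"grip":0.004}])

```text
time_s: 18.17
tool_pos: [0.5637, 0.0691, 0.1341]
tool_rot: [[0.473, 0.881, 0.0], [0.881, -0.473, -0.0], [-0.0, 0.0, -1.0]]
force: [0.8, 0.3, 3.4]
finger_gap: 0.014
```

```bash
python3 s.py
```

```text
t 18.17 p [0.5637 0.0691 0.1341] yaw 1.0776 z [ 1.e-04 -1.e-04 -1.e+00] F [0.78 0.3  3.36] M [-0.083 -0.238  0.196] gap 0.014 q6 0.515
```

drive_tool(plan=[{"dx":0,"dy":0,"dz":0,"wx":0,"wy":0,"wz":1,"grip":0.004}])

```text
time_s: 18.25
tool_pos: [0.5637, 0.0691, 0.1341]
tool_rot: [[0.489, 0.872, 0.0], [0.872, -0.489, -0.0], [-0.0, 0.0, -1.0]]
force: [0.1, -0.2, 2.5]
finger_gap: 0.014
```

```bash
python3 s.py
```

```text
t 18.25 p [0.5637 0.0691 0.1341] yaw 1.0602 z [ 2.e-04 -1.e-04 -1.e+00] F [ 0.1  -0.16  2.47] M [-0.105 -0.284  0.181] gap 0.014 q6 0.533
```

Torque is rising clearly. I'll hold and re-read.

drive_tool(plan=[{"dx":0,"dy":0,"dz":0,"wx":0,"wy":0,"wz":0,"grip":0.004}])

```text
time_s: 18.33
tool_pos: [0.5637, 0.0691, 0.1341]
tool_rot: [[0.488, 0.873, 0.0], [0.873, -0.488, -0.0], [-0.0, 0.0, -1.0]]
force: [1.0, -0.6, 1.9]
finger_gap: 0.0137
```

```bash
python3 s.py
```

```text
t 18.33 p [0.5637 0.0691 0.1341] yaw 1.0609 z [ 1.e-04 -1.e-04 -1.e+00] F [ 0.97 -0.59  1.89] M [-0.076 -0.248  0.165] gap 0.0137 q6 0.532
```

drive_tool(plan=[{"dx":0,"dy":0,"dz":0,"wx":0,"wy":0,"wz":0,"grip":0.004}])

```text
time_s: 18.42
tool_pos: [0.5637, 0.0691, 0.1341]
tool_rot: [[0.487, 0.873, 0.0], [0.873, -0.487, -0.0], [0.0, 0.0, -1.0]]
force: [1.8, -0.3, 2.4]
finger_gap: 0.0136
```

```bash
python3 s.py
```

```text
t 18.42 p [0.5637 0.0691 0.1341] yaw 1.0617 z [ 2.e-04 -1.e-04 -1.e+00] F [ 1.8  -0.28  2.38] M [-0.075 -0.289  0.102] gap 0.0136 q6 0.531
```

drive_tool(plan=[{"dx":0,"dy":0,"dz":0,"wx":0,"wy":0,"wz":0.5,"grip":0.004}])

```text
time_s: 18.5
tool_pos: [0.5637, 0.0691, 0.1341]
tool_rot: [[0.495, 0.869, 0.0], [0.869, -0.495, -0.0], [-0.0, 0.0, -1.0]]
force: [0.6, -0.6, 2.1]
finger_gap: 0.0136
```

```bash
python3 s.py
```

```text
t 18.5 p [0.5637 0.0691 0.1341] yaw 1.0528 z [ 1.e-04 -1.e-04 -1.e+00] F [ 0.62 -0.56  2.07] M [-0.161 -0.256  0.247] gap 0.0136 q6 0.54
```

drive_tool(plan=[{"dx":0,"dy":0,"dz":0,"wx":0,"wy":0,"wz":0,"grip":0.004}])

```text
time_s: 18.58
tool_pos: [0.5637, 0.0691, 0.1341]
tool_rot: [[0.495, 0.869, 0.0], [0.869, -0.495, -0.0], [-0.0, 0.0, -1.0]]
force: [-0.0, 0.4, 2.4]
finger_gap: 0.0137
```

```bash
python3 s.py; python3 - <<'E'
from h import *
M=T(); w=load("wrist"); np.savez("w12.npz",T=M,**w)
a=np.load("w11.npz")
f=lambda w:cv2.resize(w["color"][100:280,255:385,::-1],None,fx=3,fy=3,interpolation=cv2.INTER_CUBIC)
cv2.imwrite("pics/w12.png",np.hstack([f(a),f(w)]))
E
```

```text
t 18.58 p [0.5637 0.0691 0.1341] yaw 1.0526 z [ 1.e-04 -1.e-04 -1.e+00] F [-0.01  0.43  2.39] M [-0.125 -0.295  0.259] gap 0.0137 q6 0.54
```

View pics/w12.png

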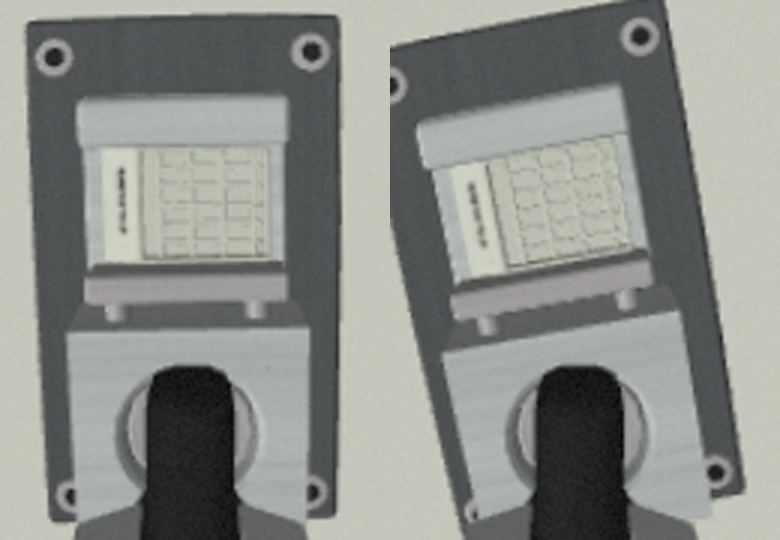

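Torque rises to 0.25 N m at 0.5° more, against about 0.065 while turning. The jaw lies against the cassette, with no gap visible at about (550,270). The stop is reached, so I'll unwind the strain slightly, release and retreat upward.

drive_tool(plan=[{"dx":0,"dy":0,"dz":0,"wx":0,"wy":0,"wz":-0.8,"grip":0.004},{"dx":0,"dy":0,"dz":0,"wx":0,"wy":0,"wz":0,"grip":0.004}])

```text
time_s: 18.8
tool_pos: [0.5637, 0.0691, 0.1341]
tool_rot: [[0.482, 0.876, 0.0], [0.876, -0.482, -0.0], [0.0, 0.0, -1.0]]
force: [1.1, -0.9, 2.7]
finger_gap: 0.0138
```

```bash
python3 s.py
```

```text
t 18.8 p [0.5637 0.0691 0.1341] yaw 1.0674 z [ 1.e-04 -0.e+00 -1.e+00] F [ 1.08 -0.9   2.67] M [-0.101 -0.217  0.061] gap 0.0138 q6 0.526
```

drive_tool(plan=[{"dx":0,"dy":0,"dz":0,"wx":0,"wy":0,"wz":0,"grip":0.02},{"dx":0,"dy":0,"dz":0,"wx":0,"wy":0,"wz":0,"grip":0.03},{"dx":0,"dy":0,"dz":0,"wx":0,"wy":0,"wz":0,"grip":0.045},{"dx":0,"dy":0,"dz":0,"wx":0,"wy":0,"wz":0,"grip":0.05},{"dx":0,"dy":0,"dz":0,"wx":0,"wy":0,"wz":0,"grip":0.05}])

```text
time_s: 19.22
tool_pos: [0.5633, 0.0691, 0.1335]
tool_rot: [[0.483, 0.876, -0.001], [0.876, -0.483, -0.0], [-0.001, -0.001, -1.0]]
force: [-0.7, -0.6, 0.5]
finger_gap: 0.0434
```

```bash
python3 s.py
```

```text
t 19.22 p [0.5633 0.0691 0.1335] yaw 1.0669 z [-1.2e-03 -1.0e-04 -1.0e+00] F [-0.66 -0.55  0.52] M [-0.021 -0.078 -0.019] gap 0.0434 q6 0.526
```

Released. Retreating straight up.

drive_tool(plan=[{"dx":0,"dy":0,"dz":-0.005,"wx":0,"wy":0,"wz":0,"grip":0.06},{"dx":0,"dy":0,"dz":-0.01,"wx":0,"wy":0,"wz":0,"grip":0.06},{"dx":0,"dy":0,"dz":-0.02,"wx":0,"wy":0,"wz":0,"grip":0.06},{"dx":0,"dy":0,"dz":-0.03,"wx":0,"wy":0,"wz":0,"grip":0.06},{"dx":0,"dy":0,"dz":-0.02,"wx":0,"wy":0,"wz":0,"grip":0.06}])

```text
time_s: 19.63
tool_pos: [0.5642, 0.0691, 0.2224]
tool_rot: [[0.483, 0.876, 0.003], [0.876, -0.483, 0.0], [0.002, 0.003, -1.0]]
force: [0.3, 0.3, -0.7]
finger_gap: 0.0598
```

drive_tool(plan=[{"dx":-0.02,"dy":0,"dz":0,"wx":0,"wy":0,"wz":0,"grip":0.06},{"dx":-0.02,"dy":0,"dz":0,"wx":0,"wy":0,"wz":0,"grip":0.06},{"dx":0,"dy":0,"dz":0,"wx":0,"wy":0,"wz":0,"grip":0.06},{"dx":0,"dy":0,"dz":0,"wx":0,"wy":0,"wz":0,"grip":0.06},{"dx":0,"dy":0,"dz":0,"wx":0,"wy":0,"wz":0,"grip":0.06}])

```text
time_s: 20.05
tool_pos: [0.5446, 0.0345, 0.2195]
tool_rot: [[0.483, 0.876, 0.001], [0.876, -0.483, 0.001], [0.001, 0.0, -1.0]]
force: [-0.3, 0.5, -0.0]
finger_gap: 0.0601
```

```bash
python3 s.py; python3 - <<'E'
from h import *
M=T(); w=load("wrist"); np.savez("w13.npz",T=M,**w); s=load("scene")
cv2.imwrite("pics/w13.png",np.hstack([cv2.resize(w["color"][60:360,160:480,::-1],None,fx=1.2,fy=1.2),cv2.resize(s["color"][240:390,200:360,::-1],None,fx=2.4,fy=2.4)]))
k=np.array([.5635,.0685,.123])
print(proj(s,k),proj(s,k+[0,0,.011]))
r=rect(w,M,(.572,.11),.026,.07,400)
cv2.imwrite("pics/j3.png",r)
E
```

```text
t 20.05 p [0.5446 0.0345 0.2195] yaw 1.0668 z [ 8.e-04  6.e-04 -1.e+00] F [-0.29  0.54 -0.  ] M [-0.041 -0.069  0.013] gap 0.0601 q6 0.463
[272.84499112 293.56120575] [272.42209737 288.59272054]
```

View pics/w13.png

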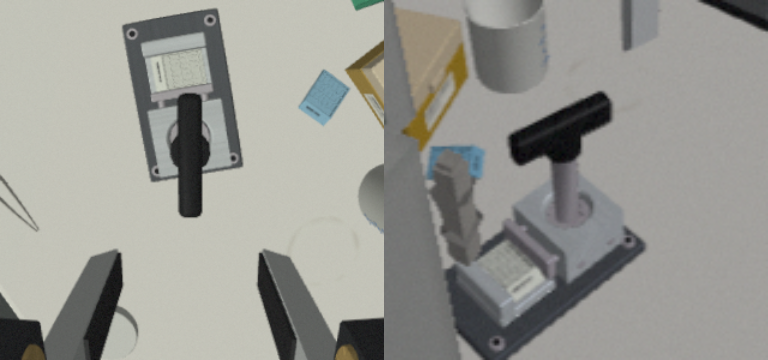

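View pics/j3.png

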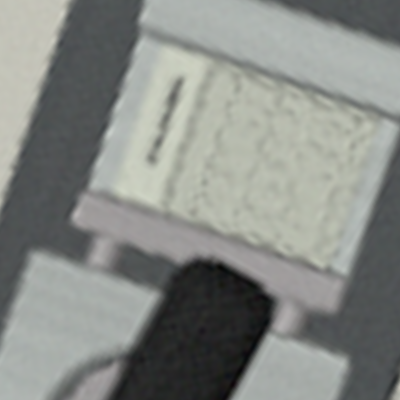

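The key stands upright: its bar centre is at about (274,293) in the scene image, against (273,294) predicted for fully home. The jaw is tight on the cassette. One last check of the bystanders.

```bash
python3 - <<'E'
from h import *
t=load("top"); cv2.imwrite("pics/top9.png",t["color"][:,:,::-1])
a=cv2.imread("pics/top0.png").astype(int); b=t["color"][:,:,::-1].astype(int)
for n,(x,y) in dict(beaker=(287,160),bottle=(397,163),dish=(288,323),cyan=(459,294)).items():
    print(n,np.abs(a-b)[y-22:y+22,x-22:x+22].mean().round(2))
E
```

```text
beaker 20.03
bottle 17.48
dish 21.47
cyan 17.88
```

View pics/top9.png

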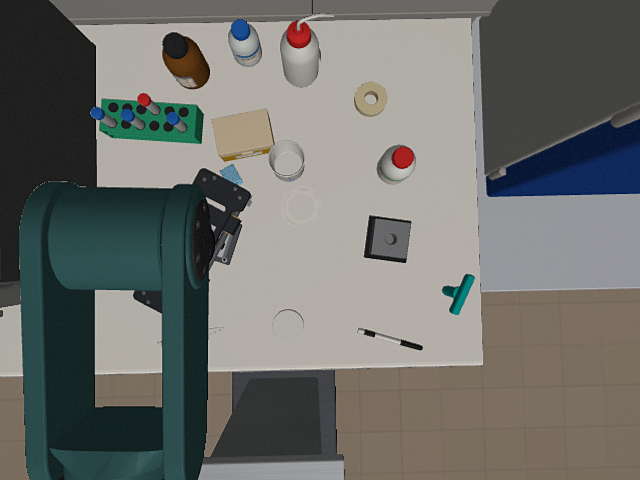

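The beaker (287,160), bottle (397,163) and dish (288,323) are where they were. The uniform pixel difference is only brightness. Handing in.

```bash
python3 -c "
from bench import robot
print(robot.sign_off())"
```

```text
the job is handed in; nothing more can be done
None
```

The job is done and handed in at about 20 s. The key stands fully home in the clamp screw, and the screw has been turned clockwise to its stop.

- **Inserting the key:** I took the black key from its stand and left the turquoise one alone. I aligned it to the socket hexagon seen in the wrist image. It reached the floor with about 5 N at TCP z = 0.1341 m, where 0.1342 m was expected.
- **Turning the screw:** It turned about 1.48 rad clockwise (tool turn, including the play) at roughly 0.06 N m. At the stop the torque rose to 0.25–0.26 N m, slightly above the advised 0.2 N m. I backed off about 0.8° at once, before letting go.
- **Final checks:** The key is upright, its bar within about 1 px of where it should appear when fully home. No gap shows between jaw and cassette. My rough camera estimate puts the jaw face at about 37.3 mm, against 38.7 mm nominal when closed. That is within the 2 mm calibration and the unknown height of the jaw's edge, so I relied on the torque.
- **Bystanders:** The beaker, bottle and dish look unmoved by eye in the last top view. The pixel-difference check showed changes of 17–21 at all of them, and about the same at the untouched turquoise key, which I put down to brightness. The gripper is open and touching nothing.

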